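# Unhook the blade gauge

### The job

Take the blade gauge off the barbed hook of the stand without straining the hook: raise it, tilt it and ease it back over the barbed tip, feeling your way. Then set it gently down in the larger compartment of the black parts tray, standing upright on its foot, and let go; leave the tape measure, the hex key and the pencil alone.

Things in the scene. Friction and masses are not known exactly. Their poses are not given: they have to be found in the camera images.
- hook_stand: Fixed stand: grey foot 100 x 76 x 10 mm carrying an 8 mm thick steel hook. Origin: centre of the foot's underside; z up; x along the hook's bar, from post to free end. In this frame (mm): post at x -38, y 0; level bar at z 105, y 0, from x -27 to +45, where the end turns up. The bar springs up and down, about 0.1 mm per N at the tip; over 12 N bends it for good.
- hook_bend (a point): Where the level bar ends and the upturned stem starts (on the bar's axis); axes as the stand's. Nominally the stem leans 50 degrees above level in the x-z plane (+0.643 x, +0.766 z); it is straight, 36 mm long. It was knocked in use and points 14 degrees (0.244 rad) off that, in any direction - up, down, left, right or between (9 mm at the tip), not measured: see or feel it.
- hook_head (a point): Nominal place (as if not knocked) of the red barb head's flat rear shoulder, on the stem 20 mm from the bend; axes as the stand's. The stem is 8 mm thick up to here; the head is 14 mm thick at the shoulder and for 3 mm more, then tapers to 7 mm at the tip, 16 mm beyond this point along the stem.
- gauge: Blade gauge, 140 mm tall, 0.18 to 0.29 kg, hung on the bar. Origin: centre of the underside of its foot; z up; x is the plate's normal, as the stand's x. Foot 30 (x) x 56 (y) x 10 mm; aluminium plate 4 mm thick (x), 44 wide (y), z 10 to 105 mm; blue handle 12 thick (x), 30 wide (y), z 98 to 140 mm: grip it from above across the 12 mm.
- gauge_hole (a point): Centre of the gauge's round 18.5 mm hanging hole (runs along x, at z = 60 mm of the gauge, mid-thickness). Hanging, the hole's top rests on the bar: this point is 5 mm below the bar's axis. Upright it cannot pass the barb; its top must lean back towards the post by 30 to 45 degrees so that the hole faces along the stem. It can be tilted anywhere on the bar.
- tray: Loose black parts tray, outside 110 (x) x 170 (y) x 30 mm, walls 2.5 mm, floor 2 mm, 0.4 kg. Origin: centre of its underside. A divider wall 24 mm high at y = +9 mm: the larger compartment runs from y -82 to +8 mm and x -52 to +52 mm, its centre at y = -37 mm.
- tape_measure: Yellow and black tape measure, 40 x 80 x 68 mm, standing on the table. Origin: centre of its underside. A bystander.
- hex_key: Black L-shaped hex key, 46 x 144 x 10 mm, long leg along its y. Origin: centre of its underside. A bystander.
- pencil: Red carpenter's pencil, 173 x 15 x 8 mm, lying along its x. Origin: centre of its underside. A bystander.
There are look-alikes about, which are no part of the job. Leave any green or pink look-alike of the gauge alone.

How it is judged:
On the way:
1. the gauge is off the hook, clear of the barb and held (contact force between gauge and hook_stand below 0.05 N and height (world z) of gauge above 0.04 m and (x of gauge_hole in the frame of hook_stand above 0.08 m or z of gauge_hole in the frame of hook_stand above 0.15 m or y of gauge_hole in the frame of hook_stand above 0.035 m or y of gauge_hole in the frame of hook_stand below -0.035 m)), for 0.2 s.
At the end, for the whole second after the job is handed in: The gauge stands at rest and released on its foot on the floor of the tray's larger compartment, its axis within 0.08 rad of upright, its underside within 6 mm of the tray's underside level, and the tray lies flat on the table (x of gauge in the frame of tray between -0.045 and 0.045 m and y of gauge in the frame of tray between -0.075 and 0 m and z of gauge in the frame of tray below 0.006 m and angle between gauge's own z axis and vertical below 0.08 rad and height (world z) of tray below 0.006 m and angle between tray's own z axis and vertical below 0.05 rad and linear speed of gauge below 0.01 m/s); the robot touches nothing.
It fails at once if the gauge and the hook press on each other with more than 12 N (contact force between gauge and hook_stand above 12 N).
It fails at once if the robot strikes the hook stand with more than 12 N (contact force between the arm and hook_stand above 12 N).
It fails at once if the gauge is banged into the tray with more than 35 N (contact force between gauge and tray above 35 N).
It fails at once if a bystander is moved by more than 15 mm (distance of any of tape_measure, hex_key, pencil from where it was at the start of the episode above 0.015 m).
It also fails if it takes over 70 s, if anything falls off the work surface, if the arm or the gripper's body presses on something with over 40 N, if the wrist force passes 120 N, or if a joint passes its speed limit or range.

### The arm

A 7-joint arm with a two-finger parallel gripper is mounted at the origin on a cart in front of the work surface, level with it; the furniture and walls round the work are solid. World frame = base frame: x ahead of the robot, y to its left, z up, the work surface at z = 0. Lengths are in m, angles in rad, forces in N, time in s.
With the tool pointing down it reaches from about 0.4 to 0.85 m from the base axis. Payload 10.4 kg.
Tool frame: the origin (TCP) lies midway between the tips of the shut fingers; the grasp point (between the pads) lies 19 mm behind it; z points along the fingers, y is the line along which they close (so a half turn about z gives the same grasp; the last joint's range is limited). The gripper opens to 87 mm and grips with 3 to 60 N. Pads are 19 mm wide; open, the fingers measure 117 mm over their backs; the gripper's body (75 mm by 190 mm) begins 51 mm behind the grasp point.
Start: joints at [-1.191, 0.332, -0.065, 1.46, 0.022, 1.35, -0.088], TCP at [0.245, 0.575, 0.223] pointing down, gripper open.
Joint ranges: [-2.6, 2.6], [-0.5, 2.12], [-1.47, 1.34], [0.16, 2.42], [-1.27, 4.41], [0.06, 2.06], [-2.6, 2.6]. Speed limits (rad/s): [2.22, 2.22, 2.79, 2.79, 3.14, 3.14, 3.14].

### API

Orientations are given as a unit quaternion [x, y, z, w].
In Python, from bench import r gives the robot as it stands.
- The arm moves only by the tool apply_moves, never from a script. Its argument "steps" is a list of rows, each a list of 7 numbers: the turn, a rotation vector about the tool's x, y, z in rad, then the shift along the tool's x, y, z in mm, then the opening, from -1 (shut) to 1 (fully open). In form: [[ax, ay, az, x, y, z, claw], ...]. A call has 1 to 20 rows; each row is the pose to reach, as a shift and turn from the pose commanded when the call began, along the tool's axes at that moment; what a row does not reach only later rows make up. A row lasts 1/12 s, in which the tool goes at most 41.7 mm and 7.16 degrees, less where a joint would pass 70% of its speed; a pose out of reach is approached as far as the arm can. A call with a gripper value outside its range is refused whole. The fingers move at their own pace and stop on an object; "force" is the grip in N (left out, the last holds). Time passes only in rows, so rows that repeat a pose let the fingers close. It gives the time, the measured TCP pose, the force, the opening and the grip force at its end, in the units of the state.
- r.read_state(): the state, without advancing time (a new reading comes with each control period).
- r.camera(name): name is "scene" or "side" or "wrist"; returns a dict with "pixels" (400x640x3 uint8, red, green, blue), "z_map" (400x640 float32, m along the optical axis (not along the pixel's ray), 0 where there is no reading), "fovy" (degrees; the focal length in pixels is half the picture's height over the tangent of half this angle, whatever the lens; pixels are square), "cx", "cy" (the principal point, pixels), "position" and "orientation" of the camera in the world. Camera axes: x right, y down, z forward; pixel columns grow to the right and rows downward; lengths in m; the calibration is good to about 2 mm. A picture is of the moment at which its call begins.
- r.close_job(): hands the job in; it is judged then, once.
The state is a dict: "time": time; "joint_positions": joint angles; "joint_vel": joint speeds; "joint_torque": joint torques, N m; "ee_pos": TCP position; "eef_rot": TCP orientation; "ft_force": force on the tool from outside, world axes, zero at the start; "torque": the same for the moment, N m; "width": finger opening in m; "grip_force": force on a finger pad.
Only numpy, scipy, OpenCV 4.12 (cv2) and the standard library are available. Lean on these libraries where they do the work, as an engineer would, in place of code of your own. Each camera call takes 0.05 s, during which the arm holds its last target. There are 200 camera calls.

## Working session

There is one attempt and no reset: what is moved stays moved. The work goes in short steps, Python scripts to look and compute and a tool call to move; the robot and the scene stay as the last step left them, time stands still between calls to the robot, and variables do not carry over. Pictures are saved under pics/ and viewed, at most 12 in all, crops included, and the job is handed in when it is done.

Besides the shell and the picture viewer there is one more tool, called after ">>>" as a command line: name --pt "numbers of a row" for each row, then --argument value for the rest. apply_moves: Moves the arm, as the interface text tells. Its arguments: {"type":"object","properties":{"steps":{"type":"array","items":{"type":"array","items":{"type":"number"}}},"force":{"type":"number"}},"required":["steps"]}

```bash
mkdir -p pics; cat > h.py <<'E'
import numpy as np, cv2, pickle
from scipy.spatial.transform import Rotation as R
def cloud(c):
    h,w=c['z_map'].shape; f=h/2/np.tan(np.radians(c['fovy'])/2)
    v,u=np.mgrid[:h,:w]; z=c['z_map']
    P=np.stack([(u-c['cx'])/f*z,(v-c['cy'])/f*z,z],-1)
    return P@R.from_quat(c['orientation']).as_matrix().T+np.array(c['position'])
def snap(r,n,tag):
    c=r.camera(n); pickle.dump(c,open(f'{tag}.pkl','wb'))
    cv2.imwrite(f'pics/{tag}.png',c['pixels'][...,::-1]); return c
E
python3 - <<'E'
from bench import r
from h import *
for n in('scene','side','wrist'):
    c=snap(r,n,n+'0'); print(n,c['position'],c['orientation'],c['fovy'])
print(r.read_state())
a=[cv2.imread(f'pics/{n}0.png') for n in('scene','side')]
E
```

```text
scene [-0.34538636 -0.53760217  1.03392536] [ 0.79675313 -0.45599135  0.19393754 -0.34589674] 46.8792627082308
side [ 0.44327199 -1.1018246   0.61171961] [ 0.84547417 -0.03944335  0.01281178 -0.53240351] 52.234907820631065
wrist [0.17764213 0.60242294 0.38321001] [0.82654212 0.54622452 0.07469527 0.11352322] 71.0663728944947
{'time': 0.15, 'joint_positions': array([-1.19060693,  0.33269683, -0.0646983 ,  1.46074074,  0.02160554,
        1.34990527, -0.08849088]), 'joint_vel': array([ 1.17102163e-03, -3.25629083e-03, -1.09441467e-03, -1.76505168e-03,
        1.29111465e-03, -9.66304341e-04,  9.13408688e-05]), 'joint_torque': array([-9.03052987e-04, -6.23633766e+01,  2.33230821e-02, -3.90141106e+01,
       -6.15774770e-02,  3.72665771e-02,  1.24919607e-04]), 'ee_pos': array([0.24487998, 0.57471234, 0.22195902]), 'eef_rot': array([ 2.00023521e-01,  9.79790954e-01, -5.21261966e-04, -7.99061340e-05]), 'ft_force': array([-0.29012766,  0.13871331,  0.9084391 ]), 'torque': array([ 0.00124327,  0.01260428, -0.04918314]), 'grip_force': 0.0, 'width': 0.08695341088772435}
```

View pics/scene0.png

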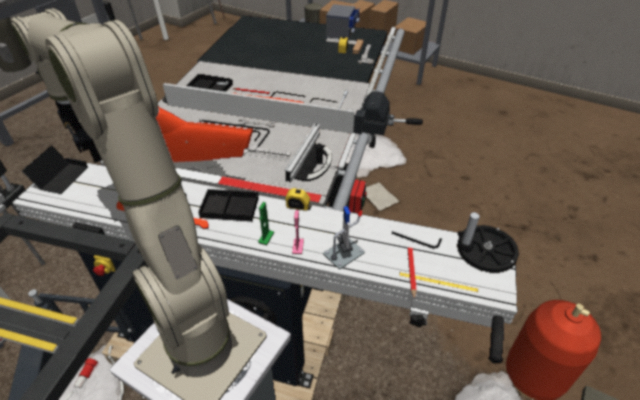

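View pics/side0.png

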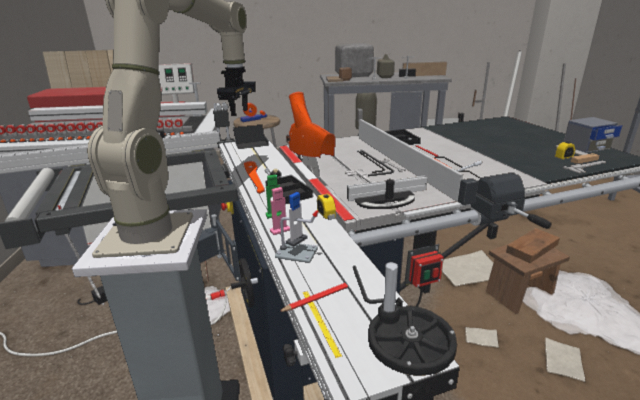

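The scene view shows the gauge with its blue handle at about (347,215), the stand at (345,250), the tray at (228,203), and the green and pink look-alikes at (264,220) and (298,230). In the side view the gauge is at (295,215). Next I'll measure these.

```bash
python3 - <<'E'
from h import *
C={n:pickle.load(open(n+'0.pkl','rb')) for n in('scene','side')}
for n,c in C.items():
    P=cloud(c); hsv=cv2.cvtColor(c['pixels'],cv2.COLOR_RGB2HSV); H,S,V=[hsv[...,i].astype(int) for i in range(3)]
    W=(P[...,2]>-.01)&(P[...,2]<.3)&(P[...,0]>.3)&(P[...,0]<.85)&(abs(P[...,1])<.6)&(c['z_map']>0)
    for nm,m in dict(blue=(H>105)&(H<130)&(S>120),green=(H>45)&(H<85)&(S>120),pink=(H>140)&(H<175)&(S>70),yellow=(H>20)&(H<32)&(S>150),black=(V<45),red=((H<6)|(H>174))&(S>150)).items():
        m=m&W; k,l,st,ce=cv2.connectedComponentsWithStats(m.astype(np.uint8))
        for i in range(1,k):
            if st[i,4]>12:
                q=P[l==i]; print(n,nm,st[i],np.percentile(q,2,axis=0).round(3),np.percentile(q,98,axis=0).round(3))
    # stand/gauge heights
    b=(H>105)&(H<130)&(S>120)&W
    ctr=np.median(P[b],axis=0); near=W&(np.hypot(P[...,0]-ctr[0],P[...,1]-ctr[1])<.09)
    f=near&(abs(P[...,2]-.01)<.004)
    pts=P[f][:,:2].astype(np.float32); print('foot',len(pts),cv2.minAreaRect(pts))
im=np.hstack([cv2.resize(C['scene']['pixels'][195:275,305:385],(400,400),interpolation=2),cv2.resize(C['side']['pixels'][180:270,260:350],(400,400),interpolation=2)])
cv2.imwrite('pics/crop0.png',im[...,::-1])
E
```

```text
scene blue [344 206   6  16  63] [ 0.432 -0.166  0.148] [ 0.458 -0.146  0.18 ]
scene green [260 203   7  21  83] [0.364 0.069 0.07 ] [0.39  0.079 0.14 ]
scene green [260 226  13  18 122] [0.354 0.062 0.005] [0.401 0.083 0.053]
scene pink [293 210  10  44 202] [ 0.371 -0.044  0.004] [ 0.421 -0.006  0.139]
scene yellow [286 189  23  20 228] [0.519 0.031 0.016] [0.561 0.092 0.065]
scene yellow [416 277  12   3  13] [ 0.47  -0.396 -0.004] [ 0.481 -0.368  0.003]
scene yellow [445 283  17   4  19] [ 0.492 -0.484 -0.005] [ 0.506 -0.445  0.003]
scene yellow [463 287  14   3  16] [ 0.504 -0.523 -0.003] [ 0.516 -0.492  0.002]
scene black [296 145  29  35 406] [0.659 0.105 0.007] [0.823 0.175 0.087]
scene black [287 172   3   8  20] [0.626 0.153 0.013] [0.633 0.165 0.043]
scene black [ 200  190   58   30 1140] [ 0.351  0.162 -0.002] [0.503 0.346 0.029]
scene black [289 199  14  10 105] [0.518 0.045 0.014] [0.536 0.085 0.046]
scene black [ 458  226   59   46 1753] [ 0.577 -0.581  0.007] [ 0.732 -0.436  0.042]
scene red [156 108  20  20  46] [0.472 0.511 0.19 ] [0.516 0.563 0.235]
scene red [244 
[... 1878 characters left out ...]
0.591 -0.52   0.013] [ 0.644 -0.505  0.027]
side black [419 340  28  14 100] [ 0.673 -0.559  0.013] [ 0.714 -0.524  0.027]
side black [398 342  27  21 113] [ 0.625 -0.573  0.013] [ 0.667 -0.527  0.025]
side black [414 368  45  18 137] [ 0.646 -0.599 -0.01 ] [ 0.733 -0.575 -0.001]
side red [293 159   7   3  13] [ 0.456  0.577 -0.002] [0.481 0.6   0.005]
side red [310 179  43  41 282] [ 0.525  0.028 -0.001] [0.625 0.356 0.004]
side red [313 211   5   5  14] [ 0.495 -0.178  0.126] [ 0.505 -0.174  0.138]
side red [290 283  58  26 268] [ 0.429 -0.382  0.004] [ 0.558 -0.318  0.011]
foot 506 ((0.44675084948539734, -0.15580996870994568), (0.08199283480644226, 0.10007643699645996), 69.70799255371094)
```

View pics/crop0.png

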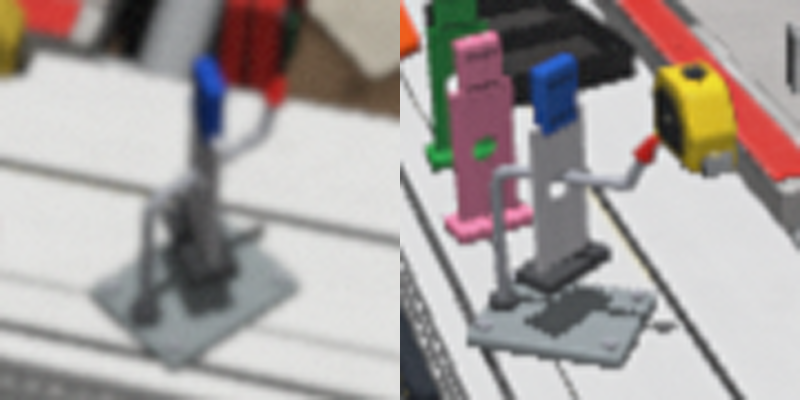

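The gauge hangs on the stand at about (0.447,-0.157), with its handle top near z=0.18 as expected. The stand's yaw is about -20°. In the side crop the barb head is at (645,150), and the stem looks steeper than nominal. Next I'll take the wrist camera over the tray and then to the hook.

```bash
cat >> h.py <<'E'
def rel(s,p,Rm):
    R0=R.from_quat(s['eef_rot']); rv=(R0.inv()*R.from_matrix(Rm)).as_rotvec()
    return rv.round(4), (R0.inv().apply(np.array(p)-s['ee_pos'])*1000).round(1)
def toolR(yaw,tilt=0,side=0):
    """tool y at world yaw (deg), z down; tilt about tool x axis: top leans to -y_tool; side"""
    a=np.radians(yaw); y=np.array([np.cos(a),np.sin(a),0]); z=np.array([0,0,-1.]); x=np.cross(y,z)
    M=R.from_matrix(np.stack([x,y,z],1))
    # turning world: rotate tool about tool x so that the finger direction gains +y component
    return (M*R.from_rotvec([-np.radians(tilt),0,0])*R.from_rotvec([0,np.radians(side),0])).as_matrix()
E
python3 - <<'E'
from bench import r
from h import *
s=r.read_state(); c=pickle.load(open('wrist0.pkl','rb'))
R0=R.from_quat(s['eef_rot']); Rc=R.from_quat(c['orientation'])
off=R0.inv().apply(c['position']-s['ee_pos']); ax=R0.inv().apply(Rc.apply([0,0,1])); print('cam off',off,'axis',ax, 'camx',R0.inv().apply(Rc.apply([1,0,0])))
print(toolR(67)[:,0],R0.as_matrix())
for nm,tgt,yaw,d in(('tray',[.428,.254,0],30,.33),('hook',[.475,-.167,.13],-20,.2)):
    M=R.from_matrix(toolR(yaw)); p=np.array(tgt)-M.apply(off+ax*d); print(nm,p,rel(s,p,M.as_matrix()))
c=pickle.load(open('scene0.pkl','rb'));P=cloud(c);m=(P[...,2]>.022)&(P[...,2]<.036)&(P[...,0]>.34)&(P[...,0]<.52)&(P[...,1]>.15)&(P[...,1]<.36)&(c['pixels'].max(-1)<60)
print(cv2.minAreaRect(P[m][:,:2].astype(np.float32)))
E
```

```text
cam off [ 0.0727107  -0.00103136 -0.16125378] axis [-2.69214143e-01  4.47987327e-04  9.63080238e-01] camx [-1.69865006e-04  9.99999854e-01 -5.12644019e-04]
[-0.92050485  0.39073113  0.        ] [[-9.19981169e-01  3.91962389e-01 -3.65111922e-04]
 [ 3.91962556e-01  9.19980639e-01 -9.89489306e-04]
 [-5.19466931e-05 -1.05342173e-03 -9.99999444e-01]]
tray [0.42070017 0.26841072 0.1565627 ] (array([-1.000e-03,  4.000e-04,  6.444e-01]), array([-281.8, -212.8,   65.6]))
hook [ 0.46943177 -0.1850521   0.16136227] (array([-8.0000e-04,  8.0000e-04,  1.5171e+00]), array([-504.4, -610.9,   61.3]))
((0.426452100276947, 0.2524736523628235), (0.1192408949136734, 0.16895638406276703), 25.210071563720703)
```

>>> apply_moves --pt "0 0 0.644 -282 -213 -15 1" --pt "0 0 0.644 -282 -213 -15 1" --pt "0 0 0.644 -282 -213 -15 1" --pt "0 0 0.644 -282 -213 -15 1" --pt "0 0 0.644 -282 -213 -15 1" --pt "0 0 0.644 -282 -213 -15 1" --pt "0 0 0.644 -282 -213 -15 1" --pt "0 0 0.644 -282 -213 -15 1" --pt "0 0 0.644 -282 -213 -15 1" --pt "0 0 0.644 -282 -213 -15 1" --pt "0 0 0.644 -282 -213 -15 1" --pt "0 0 0.644 -282 -213 -15 1"

```text
time: 1.15
ee_pos: [0.4203, 0.2694, 0.2373]
eef_rot: [0.499, 0.866, -0.0, -0.0]
ft_force: [0.1, -0.1, -0.4]
width: 0.087
grip_force: 0.0
```

```bash
python3 - <<'E'
from bench import r
from h import *
s=r.read_state(); print(s['time'],s['ee_pos'],s['joint_positions'])
c=snap(r,'wrist','tray1'); P=cloud(c)
m=(P[...,2]>.024)&(P[...,2]<.04)&(P[...,0]>.32)&(P[...,0]<.54)&(P[...,1]>.13)&(P[...,1]<.38)&(c['pixels'].max(-1)<90)
q=P[m]; print(m.sum(),cv2.minAreaRect(q[:,:2].astype(np.float32)),q.min(0),q.max(0))
# divider height band
m2=(P[...,2]>.016)&(P[...,2]<.0265)&(c['pixels'].max(-1)<90)&(P[...,0]<.54)
np.save('div.npy',P[m2])
s=r.read_state(); off=np.array([.0727,-.001,-.1613]); ax=np.array([-.2692,0,.963])
M=R.from_matrix(toolR(-20)); p=np.array([.475,-.167,.12])-M.apply(off+ax*.27); print(p,rel(s,p,M.as_matrix()))
E
```

```text
1.15 [0.42026975 0.26941514 0.23734856] [-0.87443786  0.03889163  0.22000104  1.77485008 -0.00922393  1.32903983
 -0.12730694]
652 ((0.42911624908447266, 0.25444096326828003), (0.11009085923433304, 0.16906173527240753), 24.732357025146484) [0.34747208 0.15640876 0.02401589] [0.51182696 0.35270103 0.03116402]
[ 0.47593422 -0.16735706  0.21871   ] (array([-5.000e-04, -2.000e-04,  8.751e-01]), array([-406.1, -171.2,   18.5]))
```

View pics/tray1.png

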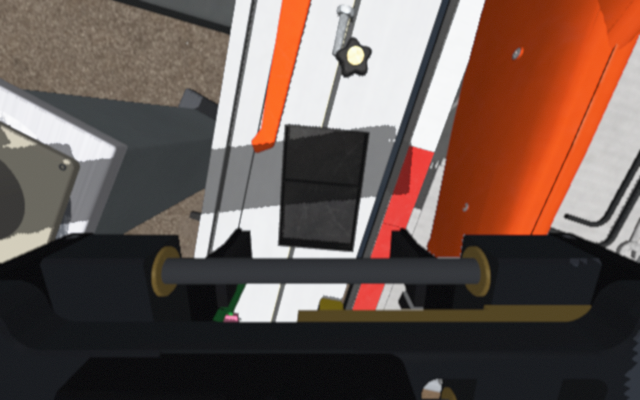

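```bash
python3 - <<'E'
from h import *
c=pickle.load(open('tray1.pkl','rb'));P=cloud(c)
a=np.radians(24.73); C=np.array([.4291,.2544]); d=P[...,:2]-C
X=d@[np.cos(a),np.sin(a)]; Y=d@[-np.sin(a),np.cos(a)]
m=(abs(X)<.03)&(abs(Y)<.09)&(P[...,2]>.012)&(c['z_map']>0)
h,e=np.histogram(Y[m],bins=np.arange(-.09,.091,.005)); z=[P[...,2][m&(Y>=e[i])&(Y<e[i+1])].max() if h[i] else 0 for i in range(len(h))]
for i in range(len(h)):
    if h[i]: print(e[i].round(3),h[i],round(float(z[i]),3))
E
```

```text
-0.09 8 0.029
-0.085 248 0.031
0.005 141 0.024
0.025 2 0.348
0.03 138 0.35
0.035 4570 0.36
0.04 18349 0.36
0.045 3535 0.358
0.05 772 0.325
0.08 102 0.031
```

>>> apply_moves --pt "0 0 0.875 -406 -171 0 1" --pt "0 0 0.875 -406 -171 0 1" --pt "0 0 0.875 -406 -171 0 1" --pt "0 0 0.875 -406 -171 0 1" --pt "0 0 0.875 -406 -171 0 1" --pt "0 0 0.875 -406 -171 0 1" --pt "0 0 0.875 -406 -171 0 1" --pt "0 0 0.875 -406 -171 0 1" --pt "0 0 0.875 -406 -171 0 1" --pt "0 0 0.875 -406 -171 0 1" --pt "0 0 0.875 -406 -171 0 1" --pt "0 0 0.875 -406 -171 0 1" --pt "0 0 0.875 -406 -171 0 1" --pt "0 0 0.875 -406 -171 0 1"

```text
time: 2.37
ee_pos: [0.4764, -0.1668, 0.2372]
eef_rot: [0.819, 0.574, -0.0, -0.0]
ft_force: [-0.4, 0.7, -0.5]
width: 0.087
grip_force: 0.0
```

```bash
python3 - <<'E'
from bench import r
from h import *
s=r.read_state(); print(s['time'],s['ee_pos'],s['joint_positions'],s['ft_force'])
c=snap(r,'wrist','hook1')
im=cv2.resize(c['pixels'][0:330,150:510],(655,600),interpolation=2); cv2.imwrite('pics/hook1c.png',im[...,::-1])
E
```

```text
2.3667 [ 0.47641605 -0.16683686  0.23720589] [-0.42337759  0.04208592  0.69801197  1.78173142 -0.02789826  1.32847317
 -0.06772378] [-0.4482706   0.70666782 -0.46415845]
```

View pics/hook1c.png

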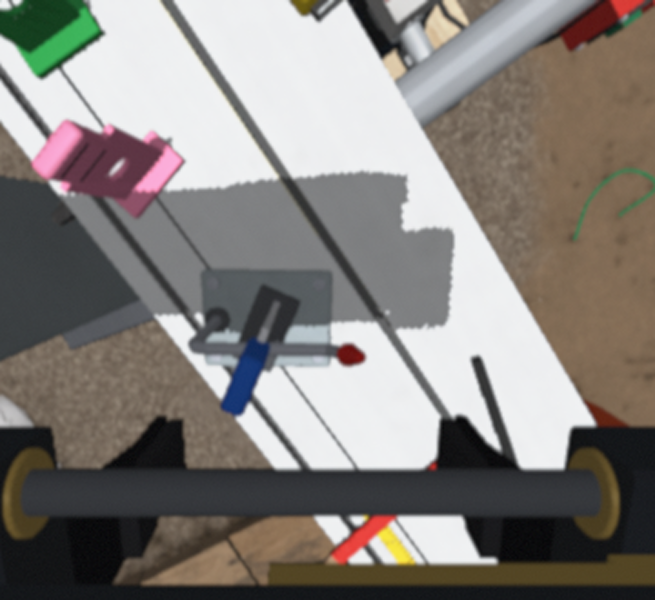

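The wrist crop shows the stand foot at (265,318), the bar ending near (330,352), the red head at (350,354) and the handle at (245,380). The larger tray compartment is confirmed, centred near (0.4446,0.2208). Next come the 3D fits of the stand, the head and the gauge.

```bash
cat > fit.py <<'E'
from h import *
def fit(tags):
  for t in tags:
    c=pickle.load(open(t+'.pkl','rb'));P=cloud(c);px=c['pixels'];hsv=cv2.cvtColor(px,cv2.COLOR_RGB2HSV);H,S,V=[hsv[...,i].astype(int) for i in range(3)]
    ok=(c['z_map']>0)&(np.hypot(P[...,0]-.45,P[...,1]+.157)<.1)
    f=ok&(abs(P[...,2]-.010)<.003)&(S<70)&(V>60)
    k,l,st,_=cv2.connectedComponentsWithStats(f.astype(np.uint8)); 
    rect=cv2.minAreaRect(P[f][:,:2].astype(np.float32)); print(t,'foot',rect)
    C=np.array(rect[0]); a=np.radians(-20.5)
    loc=lambda p:np.c_[(p[:,:2]-C)@[np.cos(a),np.sin(a)],(p[:,:2]-C)@[-np.sin(a),np.cos(a)],p[:,2]]
    b=ok&(H>105)&(H<130)&(S>120)&(P[...,2]>.1); q=loc(P[b]); print(' blue',np.percentile(q,3,0).round(4),np.percentile(q,97,0).round(4))
    rd=ok&((H<8)|(H>172))&(S>130)&(P[...,2]>.09); q=loc(P[rd]); print(' red',rd.sum(),q.mean(0).round(4),np.percentile(q,3,0).round(4),np.percentile(q,97,0).round(4))
    al=loc(P[ok]); 
    for lo in np.arange(-.04,.07,.01):
        s=al[(al[:,0]>lo)&(al[:,0]<lo+.01)&(al[:,2]>.088)&(abs(al[:,1])<.02)]
        if len(s)>3: print('  bar',lo.round(3),len(s),s.mean(0).round(4),'zmax',s[:,2].max().round(4))
    g=al[(al[:,2]>.035)&(al[:,2]<.06)]; print(' gfoot',len(g),g.mean(0).round(4),g.min(0).round(3),g.max(0).round(3), cv2.minAreaRect(g[:,:2].astype(np.float32)))
if __name__=='__main__': fit(['hook1','side0'])
E
python3 fit.py
```

```text
hook1 foot ((0.4463312327861786, -0.15364310145378113), (0.07432565838098526, 0.09920605272054672), 69.92993927001953)
 blue [-0.0052 -0.0119  0.1493] [0.0114 0.014  0.1797]
 red 152 [0.0576 0.0094 0.1865] [ 0.0387 -0.0087  0.1271] [0.0892 0.0357 0.3316]
  bar -0.04 1994 [-0.0344  0.0146  0.336 ] zmax 0.3507
  bar -0.03 1729 [-0.0257  0.0157  0.3333] zmax 0.3505
  bar -0.02 3418 [-0.0146  0.0064  0.2964] zmax 0.3577
  bar -0.01 499 [-0.0072 -0.0018  0.235 ] zmax 0.3576
  bar 0.0 477 [0.0051 0.0066 0.1816] zmax 0.3576
  bar 0.01 182 [0.0127 0.0083 0.1516] zmax 0.3575
  bar 0.02 80 [2.510e-02 1.000e-04 1.096e-01] zmax 0.3344
  bar 0.03 72 [ 3.520e-02 -1.000e-04  1.068e-01] zmax 0.109
  bar 0.04 84 [0.0456 0.0013 0.12  ] zmax 0.334
  bar 0.05 880 [0.0558 0.0145 0.3168] zmax 0.3504
  bar 0.06 678 [0.0649 0.0175 0.3426] zmax 0.3504
  bar 0.07 1337 [0.0764 0.0083 0.3049] zmax 0.3506
 gfoot 686 [0.003  0.0071 0.0483] [-0.041 -0.032  0.037] [0.025 0.03  0.06 ] ((-0.009846098721027374, 0.004426781088113785), (0.05594693124294281, 0.055412061512470245), 66.79087829589844)
side0 foot ((0.446750
[... 286 characters left out ...]

  bar -0.03 12 [-0.0248 -0.001   0.1077] zmax 0.1107
  bar -0.02 4 [-0.0171 -0.0009  0.1079] zmax 0.1107
  bar -0.01 121 [-0.0036 -0.0122  0.1307] zmax 0.182
  bar 0.0 195 [0.0052 0.0007 0.1416] zmax 0.1823
  bar 0.01 46 [0.0123 0.0096 0.1327] zmax 0.1806
  bar 0.02 9 [ 0.0243 -0.0003  0.1076] zmax 0.1115
  bar 0.03 12 [ 0.0337 -0.0005  0.1082] zmax 0.1107
  bar 0.04 19 [ 0.0452 -0.      0.1106] zmax 0.1207
  bar 0.05 27 [0.0549 0.0004 0.1272] zmax 0.1381
  bar 0.06 7 [0.0612 0.0036 0.1328] zmax 0.138
 gfoot 193 [-0.0005 -0.0046  0.0495] [-0.043 -0.029  0.035] [0.026 0.026 0.06 ] ((-0.0015377253293991089, -0.005723554641008377), (0.07064272463321686, 0.04689686372876167), 21.84725570678711)
```

```bash
python3 - <<'E'
from h import *
C=np.array([.4467,-.1552]); a=np.radians(-20.2)
for t in('hook1','side0','scene0'):
    c=pickle.load(open(t+'.pkl','rb'));P=cloud(c);hsv=cv2.cvtColor(c['pixels'],cv2.COLOR_RGB2HSV);H,S,V=[hsv[...,i].astype(int) for i in range(3)]
    L=np.stack([(P[...,:2]-C)@[np.cos(a),np.sin(a)],(P[...,:2]-C)@[-np.sin(a),np.cos(a)],P[...,2]],-1)
    ok=(c['z_map']>0)&(abs(L[...,0])<.09)&(abs(L[...,1])<.06)
    top=L[ok&(H>105)&(H<130)&(S>100)&(L[...,2]>.174)&(L[...,2]<.19)]
    if len(top)>4: print(t,'top',len(top),cv2.minAreaRect(top[:,:2].astype(np.float32)),np.median(top,0).round(4))
    b=L[ok&(H>105)&(H<130)&(S>100)&(L[...,2]>.13)&(L[...,2]<.19)]
    for z in(.14,.15,.16,.17): 
        q=b[(b[:,2]>z)&(b[:,2]<z+.01)]
        if len(q)>5: print('  z',z,len(q),q.mean(0).round(4),cv2.fitLine(q[:,:2].astype(np.float32),2,0,.01,.01).ravel().round(3))
    ns=ok&(L[...,2]>.107)&(L[...,2]<.145)&(L[...,0]>.03)&(abs(L[...,1])<.02)
    for x in np.arange(.03,.08,.004):
        q=L[ns&(L[...,0]>=x)&(L[...,0]<x+.004)]
        if len(q): print('   stem',x.round(3),len(q),q.mean(0).round(4),'z',q[:,2].min().round(4),q[:,2].max().round(4),'y',q[:,1].min().round(4),q[:,1].max().round(4))
    q=L[ok&(H<8)&(S>120)&(L[...,2]<.15)&(L[...,2]>.1)]; print(' red',q.mean(0).round(4),len(q))
    if len(q): print('   axis dir from bend', (q.mean(0)-[.045,0,.105])/np.linalg.norm(q.mean(0)-[.045,0,.105]))
E
```

```text
hook1 top 420 ((0.0013623577542603016, 0.0008277725428342819), (0.02899227663874626, 0.011071700602769852), 68.40752410888672) [0.0017 0.0021 0.1783]
  z 0.14 22 [0.0063 0.0138 0.1466] [ 0.928 -0.373  0.006  0.014]
  z 0.15 30 [0.0067 0.014  0.1551] [ 0.919 -0.394  0.007  0.014]
  z 0.16 40 [0.0067 0.0139 0.1646] [ 0.917 -0.398  0.007  0.014]
  z 0.17 437 [0.0019 0.0024 0.1779] [0.401 0.916 0.002 0.002]
   stem 0.03 17 [0.0317 0.0007 0.1079] z 0.1071 0.109 y -0.0017 0.004
   stem 0.034 15 [3.59e-02 1.00e-04 1.08e-01] z 0.1072 0.1088 y -0.0016 0.0019
   stem 0.038 17 [0.0403 0.0005 0.108 ] z 0.1071 0.1095 y -0.0027 0.0029
   stem 0.042 28 [0.0444 0.0016 0.1124] z 0.1071 0.1167 y -0.0023 0.0046
   stem 0.046 38 [0.048  0.0029 0.1233] z 0.1116 0.1293 y -0.0023 0.0078
   stem 0.05 61 [0.052  0.0036 0.1292] z 0.1239 0.1337 y -0.0045 0.0089
   stem 0.054 52 [0.0559 0.0043 0.1321] z 0.1208 0.1372 y -0.0045 0.0089
   stem 0.058 30 [0.0596 0.004  0.1347] z 0.1272 0.137 y 0.0003 0.0076
 red [0.0538 0.0038 0.1319] 106
   axis dir from bend [0.30765145 0.13450338 0.94194449]
side0 top 42 ((0.002
[... 1513 characters left out ...]
8  0.867 -0.003 -0.002]
   stem 0.03 1 [ 0.0313 -0.0039  0.1089] z 0.1089 0.1089 y -0.0039 -0.0039
   stem 0.034 1 [ 0.0343 -0.0007  0.1083] z 0.1083 0.1083 y -0.0007 -0.0007
   stem 0.038 4 [ 0.0397 -0.0029  0.1105] z 0.1075 0.1149 y -0.0048 -0.0002
   stem 0.042 7 [ 0.044  -0.0002  0.1164] z 0.1083 0.135 y -0.0042 0.0024
   stem 0.046 14 [0.0475 0.001  0.1229] z 0.1136 0.1309 y -0.0044 0.008
   stem 0.05 11 [ 0.0518 -0.0008  0.1312] z 0.1231 0.138 y -0.0048 0.0052
   stem 0.054 2 [0.0554 0.0016 0.1344] z 0.1323 0.1366 y 0.0007 0.0026
   stem 0.058 1 [0.0589 0.0026 0.1256] z 0.1256 0.1256 y 0.0026 0.0026
 red [0.0514 0.0005 0.1322] 16
   axis dir from bend [0.2279026  0.01691347 0.97353702]
```

The gauge hangs yawed about -22° relative to the stand, so its handle normal is near -42° in the world frame. The stem is knocked mostly upward, to about 64° elevation with a slight +y component. I'll try the needed tilt in free air first.

>>> apply_moves --pt "0 0 0 0 0 -40 1" --pt "-0.12 0 0 0 0 -60 1" --pt "-0.84 0 0 0 0 -60 1" --pt "-0.84 0 0 0 0 -60 1" --pt "-0.84 0 0 0 0 -60 1" --pt "-0.84 0 0 0 0 -60 1" --pt "-0.84 0 0 0 0 -60 1" --pt "-0.84 0 0 0 0 -60 1" --pt "-0.84 0 0 0 0 -60 1" --pt "-0.84 0 0 0 0 -60 1"

```text
time: 3.25
ee_pos: [0.4831, -0.1611, 0.3005]
eef_rot: [0.757, 0.538, 0.221, 0.297]
ft_force: [0.8, 0.2, 0.0]
width: 0.087
grip_force: 0.0
```

```bash
python3 - <<'E'
from bench import r
from h import *
s=r.read_state(); print(s['time'],s['ee_pos'],s['joint_positions'].round(3),R.from_quat(s['eef_rot']).as_matrix().round(3))
a=np.radians(-20.2); h=np.array([.4467+.0014*np.cos(a),-.1552+.0014*np.sin(a)]); print('handle',h)
M=toolR(-41.8)
print(rel(s,[*h,.235],M))
E
```

```text
3.25 [ 0.48307588 -0.16106222  0.30051359] [ 0.237 -0.5   -0.057  2.269  0.116  0.622 -0.225] [[ 0.323  0.684  0.654]
 [ 0.946 -0.243 -0.213]
 [ 0.014  0.688 -0.726]]
handle [ 0.44801389 -0.15568342]
(array([ 0.7455, -0.1648,  0.3758]), array([ -7.1, -70.3,  23.5]))
```

A straight tilt runs into the joint limits at about 43°. If the gripper is rolled about 40° around the handle's normal, so its body goes to the right, the wrist stays reachable. I'll test that in the air.

```bash
python3 - <<'E'
from bench import r
from h import *
s=r.read_state()
print(rel(s,[.466,-.162,.31],toolR(-20.2,50,40)))
E
```

```text
(array([-0.1115,  0.6707, -0.034 ]), array([ -6.3,  -4.9, -17.9]))
```

>>> apply_moves --pt "-0.11 0.67 -0.034 -6 -5 -18 1" --pt "-0.11 0.67 -0.034 -6 -5 -18 1" --pt "-0.11 0.67 -0.034 -6 -5 -18 1" --pt "-0.11 0.67 -0.034 -6 -5 -18 1" --pt "-0.11 0.67 -0.034 -6 -5 -18 1" --pt "-0.11 0.67 -0.034 -6 -5 -18 1" --pt "-0.11 0.67 -0.034 -6 -5 -18 1" --pt "-0.11 0.67 -0.034 -6 -5 -18 1" --pt "-0.11 0.67 -0.034 -6 -5 -18 1" --pt "-0.11 0.67 -0.034 -6 -5 -18 1"

```text
time: 4.08
ee_pos: [0.4654, -0.1628, 0.3084]
eef_rot: [0.619, 0.605, 0.48, 0.146]
ft_force: [-0.0, 0.9, -0.2]
width: 0.0868
grip_force: 0.0
```

```bash
python3 - <<'E'
from bench import r
from h import *
s=r.read_state(); print(s['time'],s['ee_pos'],s['joint_positions'].round(3));print(R.from_quat(s['eef_rot']).as_matrix().round(3));print(toolR(-20.2,50,40).round(3))
G=toolR(-41.8,0,40)
h=np.array([.448,-.1557]); gp=np.array([*h,.166])
for back in(.10,0): 
    p=gp+G@[0,0,.019-back]; print(back,p,rel(s,p,G))
print(rel(dict(eef_rot=R.from_matrix(G).as_quat(),ee_pos=p),p,G))
E
```

```text
4.0833 [ 0.46544513 -0.16283827  0.30838551] [ 0.05  -0.336  0.723  2.242 -0.955  1.003  1.244]
[[-0.192  0.608  0.771]
 [ 0.888 -0.226  0.4  ]
 [ 0.417  0.761 -0.497]]
[[-0.198  0.603  0.773]
 [ 0.889 -0.222  0.401]
 [ 0.413  0.766 -0.492]]
0.1 [ 0.41329646 -0.1945138   0.2280496 ] (array([ 0.4298, -0.1619,  0.8174]), array([-51.6, -85.7, -12.9]))
0 [ 0.45614034 -0.14659553  0.15144516] (array([ 0.4298, -0.1619,  0.8174]), array([ -49.2, -128.8,   77.3]))
(array([ 0., -0., -0.]), array([0., 0., 0.]))
```

>>> apply_moves --pt "0.43 -0.162 0.817 -52 -86 -13 -0.05" --pt "0.43 -0.162 0.817 -52 -86 -13 -0.05" --pt "0.43 -0.162 0.817 -52 -86 -13 -0.05" --pt "0.43 -0.162 0.817 -52 -86 -13 -0.05" --pt "0.43 -0.162 0.817 -52 -86 -13 -0.05" --pt "0.43 -0.162 0.817 -52 -86 -13 -0.05" --pt "0.43 -0.162 0.817 -52 -86 -13 -0.05" --pt "0.43 -0.162 0.817 -52 -86 -13 -0.05" --pt "0.43 -0.162 0.817 -52 -86 -13 -0.05" --pt "0.43 -0.162 0.817 -52 -86 -13 -0.05" --pt "0.43 -0.162 0.817 -52 -86 -13 -0.05"

```text
time: 5.0
ee_pos: [0.4132, -0.1946, 0.2286]
eef_rot: [0.857, 0.385, 0.313, -0.138]
ft_force: [-0.3, 0.4, 0.8]
width: 0.0417
grip_force: 0.0
```

```bash
python3 - <<'E'
from bench import r
from h import *
s=r.read_state(); print(s['time'],s['ee_pos'],s['joint_positions'].round(3),s['width'],s['ft_force'])
c=snap(r,'wrist','pre'); P=cloud(c);hsv=cv2.cvtColor(c['pixels'],cv2.COLOR_RGB2HSV);H,S,V=[hsv[...,i].astype(int) for i in range(3)]
ok=(c['z_map']>0)&(np.hypot(P[...,0]-.448,P[...,1]+.156)<.04)&(H>105)&(H<130)&(S>100)
t=P[ok&(P[...,2]>.176)]; rc=cv2.minAreaRect(t[:,:2].astype(np.float32)); print(len(t),rc,np.median(t[:,2]))
al=P[ok]; print(al[:,2].min(),al[:,2].max())
G=toolR(-41.8,0,40); p=np.array([*rc[0],.166])+G@[0,0,.019]; print(rel(s,p,G))
red=P[((H<8)|(H>172))&(S>120)&(np.hypot(P[...,0]-.5,P[...,1]+.176)<.03)&(P[...,2]>.11)&(P[...,2]<.15)]; C=np.array([.4467,-.1552]);a=np.radians(-20.2)
d=red[:,:2]-C; print('red',len(red),(d@[np.cos(a),np.sin(a)]).mean(),(d@[-np.sin(a),np.cos(a)]).mean(),red[:,2].mean())
E
```

```text
5.0 [ 0.41319069 -0.19463184  0.22862389] [ 0.155 -0.037  0.687  2.037 -0.7    1.299  0.369] 0.04167210341556051 [-0.34609992  0.4073949   0.84982184]
365 ((0.44711413979530334, -0.15607838332653046), (0.028460118919610977, 0.011339420452713966), 49.02389144897461) 0.17867508556231962
0.04769432227611009 0.1808780179079972
(array([ 0.0029, -0.0001,  0.0051]), array([ -0.9,  -0.7, 100. ]))
red 121 0.053316977812609245 0.0004414375376570667 0.13088336394385627
```

View pics/pre.png

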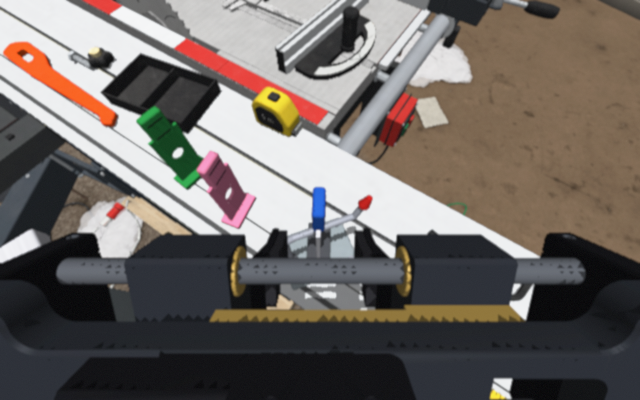

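The picture shows the blue handle at (319,205), centred between the fingers, and the red head at (365,202). I'll go in and grip.

>>> apply_moves --pt "0 0 0.005 -1 -1 30 -0.05" --pt "0 0 0.005 -1 -1 60 -0.05" --pt "0 0 0.005 -1 -1 85 -0.05" --pt "0 0 0.005 -1 -1 100 -0.05" --pt "0 0 0.005 -1 -1 100 -0.05" --pt "0 0 0.005 -1 -1 100 -0.3" --pt "0 0 0.005 -1 -1 100 -0.5" --pt "0 0 0.005 -1 -1 100 -0.6" --pt "0 0 0.005 -1 -1 100 -0.7" --pt "0 0 0.005 -1 -1 100 -0.8" --pt "0 0 0.005 -1 -1 100 -1" --pt "0 0 0.005 -1 -1 100 -1" --pt "0 0 0.005 -1 -1 100 -1" --force 30

```text
time: 6.13
ee_pos: [0.4553, -0.1481, 0.1519]
eef_rot: [0.858, 0.382, 0.313, -0.139]
ft_force: [1.3, -0.5, 2.5]
width: 0.0115
grip_force: 29.9
```

```bash
cat > st.py <<'E'
from bench import r
from h import *
# tool -> gauge geometry: gauge axes: xg=tool y, at grasp tool=G(yaw,0,40)
C=np.array([.4467,-.1552,0]); A=R.from_euler('z',-20.2,degrees=True)
B=R.from_rotvec([0,np.radians(40),0])      # side roll
def gaugeR(Rt): # columns xg,yg,zg in world
    M=(R.from_quat(Rt)*B.inv()).as_matrix(); return np.stack([M[:,1],M[:,0],-M[:,2]],1)
K=np.load('K.npy') if __import__('os').path.exists('K.npy') else None  # hole in tool frame
def show(s):
    g=A.inv().as_matrix()@gaugeR(s['eef_rot']); hole=R.from_quat(s['eef_rot']).apply(K)+s['ee_pos']
    print('t',round(s['time'],2),'hole(stand mm)',(A.inv().apply(hole-C)*1000).round(1),'normal',g[:,0].round(3),'zg',g[:,2].round(3),'F',A.inv().apply(s['ft_force']).round(2),'T',A.inv().apply(s['torque']).round(3),'grip',s['grip_force'],s['width'])
def goal(s,hole_mm,yaw,tilt):
    M=toolR(-20.2+yaw,tilt,40); p=C+A.apply(np.array(hole_mm)/1000)-M@K; return rel(s,p,M)
E
python3 - <<'E'
from bench import r
from h import *
s=r.read_state()
# hole now: 65 mm-? below handle: hung, hole z 0.100, xy of handle axis in grip
G=R.from_quat(s['eef_rot']); gp=G.apply([0,0,-.019])+s['ee_pos']; print('grasp pt',gp)
hole=np.array([gp[0],gp[1],.100]); np.save('K.npy',G.inv().apply(hole-s['ee_pos']))
import st; st.show(s)
print('lift6, centre', st.goal(s,(1,0,105),-20.8,0))
E
```

```text
grasp pt [ 0.44707385 -0.15713617  0.16643059]
t 6.13 hole(stand mm) [  1.   -1.7 100. ] normal [ 0.928 -0.372  0.001] zg [-0.002 -0.     1.   ] F [ 1.36 -0.03  2.5 ] T [-0.584  0.093 -0.116] grip 29.947249910858886 0.01153388793389643
lift6, centre (array([ 0.0127, -0.0008, -0.013 ]), array([ 4.4, -0.8, -2.8]))
```

```bash
python3 - <<'E'
from bench import r
from h import *
import st
s=r.read_state()
G=R.from_quat(s['eef_rot']); hole=st.C+st.A.apply([.0007,-.0004,.100]); np.save('K.npy',G.inv().apply(hole-s['ee_pos']))
st.K=np.load('K.npy'); st.show(s)
print(st.goal(s,(.7,-.4,104.8),-21.5,0))
print(G.inv().apply([0,0,5]))
E
```

```text
t 6.13 hole(stand mm) [  0.7  -0.4 100. ] normal [ 0.928 -0.372  0.001] zg [-0.002 -0.     1.   ] F [ 1.36 -0.03  2.5 ] T [-0.584  0.093 -0.116] grip 29.947249910858886 0.01153388793389643
(array([ 0.0049, -0.0008, -0.0036]), array([ 3.1,  0. , -3.6]))
[ 3.216963    0.00691912 -3.82767569]
```

>>> apply_moves --pt "0 0 0 0.7 0 -0.8 -1" --pt "0 0 0 1.3 0 -1.5 -1" --pt "0 0 0 1.9 0 -2.3 -1" --pt "0 0 0 2.6 0 -3.1 -1" --pt "0 0 0 3.2 0 -3.8 -1" --pt "0 0 0 3.2 0 -3.8 -1" --pt "0 0 0 3.2 0 -3.8 -1"

```text
time: 6.72
ee_pos: [0.455, -0.1478, 0.1565]
eef_rot: [0.858, 0.382, 0.313, -0.139]
ft_force: [0.5, 0.1, -2.5]
width: 0.0115
grip_force: 29.9
```

```bash
python3 - <<'E'
from bench import r
from h import *
import st
s=r.read_state(); st.show(s)
for q in(((.7,-.4,105),0,0),((.7,-.4,105),0,30)): print(st.goal(s,*q))
E
```

```text
t 6.72 hole(stand mm) [  0.3  -0.2 104.6] normal [ 0.928 -0.372  0.001] zg [-0.001 -0.     1.   ] F [ 0.47  0.27 -2.47] T [-1.071  0.504 -0.015] grip 29.940300099501655 0.011450369764465597
(array([ 0.2453, -0.0003, -0.2912]), array([-0.1, -3.7, -0.6]))
(array([-0.1565,  0.0994, -0.617 ]), array([-11.7, -27.9,  -1.8]))
```

Held and free at about 2.5 N, or 0.25 kg. Next I'll plan the yaw and then the tilt in small synchronised waypoints, with the hole kept on the bar's axis.

```bash
cat >> st.py <<'E'
def way(s,a,b,n):
    """waypoints from a=(hole,yaw,tilt) to b, n rows"""
    for i in range(1,n+1):
        f=i/n; q=[np.array(x,float)*(1-f)+np.array(y,float)*f for x,y in zip(a,b)]
        rv,sh=goal(s,*q); print([*[float(x) for x in rv.round(3)],*[float(x) for x in sh],-1],end=', ')
    print()
E
python3 - <<'E'
from st import *
s=r.read_state()
way(s,((.3,-.2,104.6),-21.8,0),((1,0,105),0,0),5)
way(s,((1,0,105),0,0),((1,0,105),0,30),7)
E
```

```text
[0.05, -0.0, -0.058, 0.2, -0.7, 0.1, -1], [0.098, -0.0, -0.116, 0.3, -1.4, 0.0, -1], [0.147, -0.0, -0.175, 0.3, -2.2, -0.0, -1], [0.196, -0.0, -0.233, 0.3, -2.9, -0.1, -1], [0.245, -0.0, -0.291, 0.3, -3.6, -0.3, -1], 
[0.188, 0.014, -0.339, -0.9, -7.2, -1.2, -1], [0.132, 0.028, -0.386, -2.2, -10.8, -1.8, -1], [0.074, 0.042, -0.432, -3.7, -14.3, -2.2, -1], [0.017, 0.057, -0.479, -5.4, -17.8, -2.4, -1], [-0.041, 0.071, -0.525, -7.2, -21.2, -2.3, -1], [-0.098, 0.085, -0.571, -9.2, -24.6, -2.1, -1], [-0.156, 0.099, -0.617, -11.3, -27.8, -1.5, -1],
```

>>> apply_moves --pt "0.05 0 -0.058 0.2 -0.7 0.1 -1" --pt "0.098 0 -0.116 0.3 -1.4 0 -1" --pt "0.147 0 -0.175 0.3 -2.2 0 -1" --pt "0.196 0 -0.233 0.3 -2.9 -0.1 -1" --pt "0.245 0 -0.291 0.3 -3.6 -0.3 -1" --pt "0.245 0 -0.291 0.3 -3.6 -0.3 -1" --pt "0.188 0.014 -0.339 -0.9 -7.2 -1.2 -1" --pt "0.132 0.028 -0.386 -2.2 -10.8 -1.8 -1" --pt "0.074 0.042 -0.432 -3.7 -14.3 -2.2 -1" --pt "0.017 0.057 -0.479 -5.4 -17.8 -2.4 -1" --pt "-0.041 0.071 -0.525 -7.2 -21.2 -2.3 -1" --pt "-0.098 0.085 -0.571 -9.2 -24.6 -2.1 -1" --pt "-0.156 0.099 -0.617 -11.3 -27.8 -1.5 -1" --pt "-0.156 0.099 -0.617 -11.3 -27.8 -1.5 -1" --pt "-0.156 0.099 -0.617 -11.3 -27.8 -1.5 -1"

```text
time: 7.97
ee_pos: [0.4274, -0.1361, 0.1504]
eef_rot: [0.695, 0.591, 0.41, 0.009]
ft_force: [-0.1, -0.4, -2.0]
width: 0.0112
grip_force: 29.9
```

```bash
python3 - <<'E'
from st import *
s=r.read_state(); show(s); print(s['joint_positions'].round(2))
way(s,((1,0,105),0,30),((40,0,105.5),0,33),10)
E
```

```text
t 7.97 hole(stand mm) [3.000e-01 1.000e-01 1.049e+02] normal [ 0.868 -0.003  0.497] zg [-0.497  0.     0.868] F [ 0.07 -0.42 -1.98] T [-1.168  0.692  0.036] grip 29.93315965775082 0.011235539074910135
[ 0.18 -0.03  0.64  2.31 -1.    1.07  1.27]
[-0.004, 0.0, -0.008, -1.5, 3.6, 1.6, -1], [-0.008, 0.0, -0.011, -2.7, 6.7, 3.1, -1], [-0.013, 0.0, -0.014, -3.9, 9.9, 4.5, -1], [-0.017, 0.0, -0.018, -5.1, 13.0, 6.0, -1], [-0.021, 0.0, -0.021, -6.3, 16.2, 7.5, -1], [-0.025, 0.0, -0.024, -7.5, 19.3, 8.9, -1], [-0.029, 0.0, -0.028, -8.7, 22.4, 10.4, -1], [-0.033, 0.0, -0.031, -10.0, 25.6, 11.8, -1], [-0.037, 0.0, -0.034, -11.2, 28.7, 13.3, -1], [-0.041, 0.0, -0.038, -12.4, 31.8, 14.8, -1],
```

Clean so far. Moving along the bar to the bend.

>>> apply_moves --pt "-0.004 0 -0.008 -1.5 3.6 1.6 -1" --pt "-0.008 0 -0.011 -2.7 6.7 3.1 -1" --pt "-0.013 0 -0.014 -3.9 9.9 4.5 -1" --pt "-0.017 0 -0.018 -5.1 13 6 -1" --pt "-0.021 0 -0.021 -6.3 16.2 7.5 -1" --pt "-0.025 0 -0.024 -7.5 19.3 8.9 -1" --pt "-0.029 0 -0.028 -8.7 22.4 10.4 -1" --pt "-0.033 0 -0.031 -10 25.6 11.8 -1" --pt "-0.037 0 -0.034 -11.2 28.7 13.3 -1" --pt "-0.041 0 -0.038 -12.4 31.8 14.8 -1" --pt "-0.041 0 -0.038 -12.4 31.8 14.8 -1" --pt "-0.041 0 -0.038 -12.4 31.8 14.8 -1"

```text
time: 8.97
ee_pos: [0.4628, -0.1491, 0.1493]
eef_rot: [0.682, 0.597, 0.422, 0.032]
ft_force: [0.3, 0.1, -2.5]
width: 0.0118
grip_force: 29.9
```

```bash
python3 - <<'E'
from st import *
s=r.read_state(); show(s); print(s['joint_positions'].round(2))
u=np.array([.43,.04,.90]);u/=np.linalg.norm(u); b=np.array([45,0,105])
way(s,((40,0,105.5),0,33),(b+3*u+[0,0,.5],0,38),4)
way(s,(b+3*u+[0,0,.5],0,38),(b+12*u,2,50),8)
c=snap(r,'side','atbend'); 
im=cv2.resize(c['pixels'][165:255,250:370],(800,600),interpolation=2);cv2.imwrite('pics/atbend_c.png',im[...,::-1])
E
```

```text
t 8.97 hole(stand mm) [ 40.7   0.  105.4] normal [0.837 0.003 0.547] zg [-0.547  0.     0.837] F [ 0.21  0.22 -2.52] T [-1.153  0.86  -0.007] grip 29.932961346328284 0.011812954667958677
[ 0.17  0.06  0.63  2.27 -1.11  1.06  1.37]
[-0.017, 0.0, -0.01, 0.1, 0.2, -0.1, -1], [-0.034, 0.0, -0.024, -0.1, 0.8, 0.1, -1], [-0.05, 0.0, -0.038, -0.3, 1.3, 0.4, -1], [-0.067, -0.0, -0.052, -0.5, 1.9, 0.7, -1], 
[-0.085, 0.002, -0.072, -0.3, 1.4, 0.3, -1], [-0.102, 0.005, -0.091, -0.1, 0.9, -0.1, -1], [-0.12, 0.008, -0.11, 0.0, 0.5, -0.4, -1], [-0.138, 0.011, -0.13, 0.2, 0.0, -0.8, -1], [-0.156, 0.014, -0.149, 0.3, -0.4, -1.1, -1], [-0.174, 0.017, -0.168, 0.3, -0.9, -1.4, -1], [-0.192, 0.02, -0.188, 0.4, -1.3, -1.7, -1], [-0.21, 0.023, -0.207, 0.4, -1.7, -1.9, -1],
```

View pics/atbend_c.png

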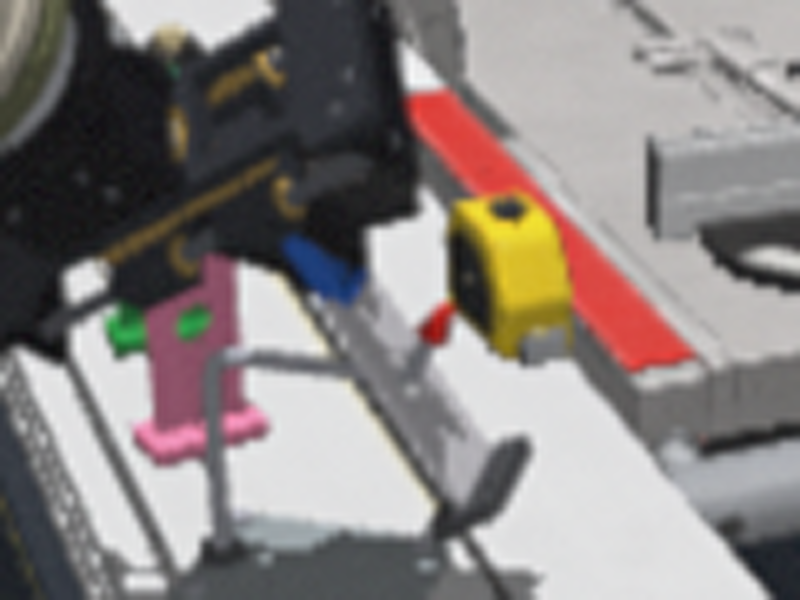

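The gauge is tilted at the bend around (400,375), and the stem rises steeply to the red head at (437,325), which agrees with my estimate. Now I'll round the bend.

>>> apply_moves --pt "-0.017 0 -0.01 0.1 0.2 -0.1 -1" --pt "-0.034 0 -0.024 -0.1 0.8 0.1 -1" --pt "-0.05 0 -0.038 -0.3 1.3 0.4 -1" --pt "-0.067 0 -0.052 -0.5 1.9 0.7 -1" --pt "-0.085 0.002 -0.072 -0.3 1.4 0.3 -1" --pt "-0.102 0.005 -0.091 -0.1 0.9 -0.1 -1" --pt "-0.12 0.008 -0.11 0 0.5 -0.4 -1" --pt "-0.12 0.008 -0.11 0 0.5 -0.4 -1"

```text
time: 9.68
ee_pos: [0.4624, -0.1493, 0.1496]
eef_rot: [0.643, 0.607, 0.457, 0.094]
ft_force: [-0.0, 0.6, -3.2]
width: 0.0118
grip_force: 29.9
```

```bash
python3 - <<'E'
from st import *
s=r.read_state(); show(s); print(s['joint_positions'].round(2))
u=np.array([.43,.04,.90]);u/=np.linalg.norm(u); b=np.array([45,0,105])
way(s,(b+6.4*u,1,42.5),(b+13*u,2,50),6)
E
```

```text
t 9.68 hole(stand mm) [ 47.2   0.2 110.8] normal [0.737 0.009 0.676] zg [-0.676 -0.009  0.737] F [-0.2   0.51 -3.23] T [-1.161  1.087  0.084] grip 29.93337534679995 0.011752967835227428
[ 0.22  0.06  0.63  2.34 -1.27  1.06  1.64]
[-0.013, 0.005, -0.018, -0.1, 0.2, -0.2, -1], [-0.028, 0.007, -0.034, 0.1, 0.1, -0.6, -1], [-0.044, 0.009, -0.05, 0.3, -0.0, -0.9, -1], [-0.059, 0.011, -0.065, 0.5, -0.2, -1.2, -1], [-0.075, 0.013, -0.081, 0.6, -0.3, -1.6, -1], [-0.09, 0.016, -0.096, 0.8, -0.4, -1.9, -1],
```

>>> apply_moves --pt "-0.013 0.005 -0.018 -0.1 0.2 -0.2 -1" --pt "-0.028 0.007 -0.034 0.1 0.1 -0.6 -1" --pt "-0.044 0.009 -0.05 0.3 0 -0.9 -1" --pt "-0.059 0.011 -0.065 0.5 -0.2 -1.2 -1" --pt "-0.059 0.011 -0.065 0.5 -0.2 -1.2 -1"

```text
time: 10.1
ee_pos: [0.4585, -0.1512, 0.1436]
eef_rot: [0.633, 0.613, 0.461, 0.105]
ft_force: [-0.0, -0.5, -1.7]
width: 0.0119
grip_force: 29.9
```

```bash
python3 - <<'E'
from st import *
s=r.read_state(); show(s); print(s['joint_positions'].round(2))
u=np.array([.43,.04,.90]);u/=np.linalg.norm(u); b=np.array([45,0,105])
print(b+10.8*u)
way(s,(b+10.8*u,1.7,47.5),(b+18*u,2,47.5),7)
E
```

```text
t 10.1 hole(stand mm) [ 45.5  -2.7 106. ] normal [0.716 0.023 0.698] zg [-0.698 -0.013  0.716] F [ 0.15 -0.5  -1.72] T [-1.166  1.055  0.014] grip 29.934677777248453 0.011877658735627966
[ 0.87  0.09 -0.03  2.32 -1.27  1.03  1.7 ]
[ 49.6521484    0.43275799 114.73705478]
[-0.044, 0.008, -0.035, 4.4, 7.2, -1.3, -1], [-0.044, 0.009, -0.036, 4.6, 8.1, -1.5, -1], [-0.044, 0.01, -0.036, 4.8, 9.1, -1.8, -1], [-0.043, 0.01, -0.036, 5.1, 10.1, -2.1, -1], [-0.043, 0.011, -0.037, 5.3, 11.0, -2.4, -1], [-0.042, 0.011, -0.037, 5.5, 12.0, -2.7, -1], [-0.042, 0.012, -0.038, 5.8, 12.9, -2.9, -1],
```

>>> apply_moves --pt "0 0 0 0 0 0 -1" --pt "0 0 0 0 0 0 -1"

```text
time: 10.27
ee_pos: [0.458, -0.1525, 0.1437]
eef_rot: [0.634, 0.612, 0.461, 0.105]
ft_force: [-0.8, -0.3, -2.0]
width: 0.012
grip_force: 29.9
```

```bash
python3 - <<'E'
from st import *
s=r.read_state(); show(s); print(s['joint_positions'].round(2),s['joint_vel'].round(3))
E
```

```text
t 10.27 hole(stand mm) [ 45.5  -4.2 106. ] normal [0.716 0.02  0.698] zg [-0.698 -0.011  0.716] F [-0.63 -0.55 -2.03] T [-1.122  1.048  0.047] grip 29.934001694514336 0.011978582675510385
[ 0.87  0.09 -0.02  2.32 -1.27  1.03  1.7 ] [-0.098 -0.004  0.08   0.001 -0.004  0.003  0.001]
```

```bash
python3 - <<'E'
s=open('st.py').read()
s=s.replace("def goal(s,hole_mm,yaw,tilt):\n    M=toolR(-20.2+yaw,tilt,40)","def goal(s,hole_mm,yaw,tilt,side=40):\n    M=toolR(-20.2+yaw,tilt,float(side))")
s+="u=np.array([.43,.04,.90]);u/=np.linalg.norm(u); b=np.array([45,0,105.])\n"
open('st.py','w').write(s)
E
python3 - <<'E'
from st import *
s=r.read_state()
way(s,((45.5,-4.2,106),0,44,40),(b+[0,0,1.5],0,42,32),6)
E
```

```text
[-0.005, -0.034, 0.022, 1.7, 0.8, 1.8, -1], [-0.0, -0.057, 0.026, 3.0, 1.1, 3.2, -1], [0.005, -0.08, 0.03, 4.3, 1.5, 4.6, -1], [0.01, -0.104, 0.033, 5.5, 1.8, 6.0, -1], [0.015, -0.127, 0.036, 6.8, 2.1, 7.4, -1], [0.02, -0.15, 0.04, 8.0, 2.4, 8.8, -1],
```

>>> apply_moves --pt "-0.005 -0.034 0.022 1.7 0.8 1.8 -1" --pt "0 -0.057 0.026 3 1.1 3.2 -1" --pt "0.005 -0.08 0.03 4.3 1.5 4.6 -1" --pt "0.01 -0.104 0.033 5.5 1.8 6 -1" --pt "0.015 -0.127 0.036 6.8 2.1 7.4 -1" --pt "0.02 -0.15 0.04 8 2.4 8.8 -1" --pt "0.02 -0.15 0.04 8 2.4 8.8 -1"

```text
time: 10.85
ee_pos: [0.4655, -0.1407, 0.1442]
eef_rot: [0.678, 0.597, 0.407, 0.134]
ft_force: [-0.4, -0.0, -1.8]
width: 0.012
grip_force: 29.9
```

```bash
python3 - <<'E'
from st import *
s=r.read_state(); show(s); print(s['joint_positions'].round(3),s['joint_vel'].round(3))
E
```

```text
t 10.85 hole(stand mm) [ 45.4   1.9 106.5] normal [0.745 0.006 0.667] zg [-0.662  0.137  0.737] F [-0.33 -0.16 -1.79] T [-0.927  1.06   0.019] grip 29.93411047086056 0.011955916460035196
[ 1.761 -0.031 -1.004  2.355 -1.267  0.866  1.542] [ 1.438  0.043 -1.346 -0.03   0.     0.062  0.096]
```

>>> apply_moves --pt "0 0 0 0 0 0 -1"

```text
time: 10.93
ee_pos: [0.4649, -0.1424, 0.1441]
eef_rot: [0.679, 0.596, 0.408, 0.134]
ft_force: [-0.3, -1.1, -2.0]
width: 0.0115
grip_force: 29.9
```

```bash
python3 - <<'E'
from st import *
s=r.read_state(); show(s); print(s['joint_positions'].round(3),s['joint_vel'].round(3))
c=snap(r,'scene','elbow')
E
```

```text
t 10.93 hole(stand mm) [ 45.3   0.  106.5] normal [0.744 0.003 0.668] zg [-0.662  0.138  0.737] F [ 0.13 -1.17 -2.02] T [-1.02   1.124 -0.131] grip 29.934330135508844 0.011536737148422448
[ 1.767 -0.029 -1.006  2.355 -1.267  0.867  1.544] [-0.142  0.018  0.166 -0.001 -0.001 -0.007  0.004]
```

View pics/elbow.png

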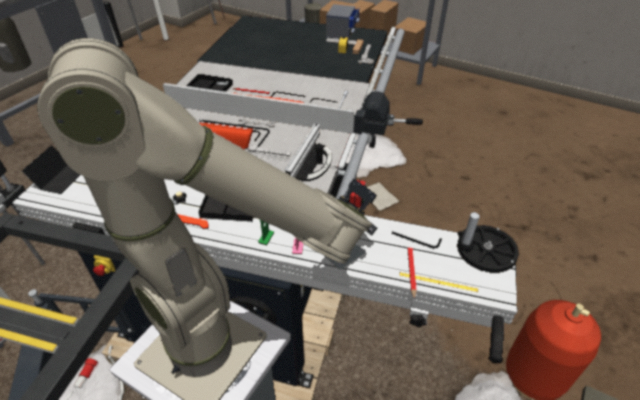

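The view shows the arm's upper link vertical, with joint 2 near 0. So the joint 1 and joint 3 swing was only a singular self-motion, and the elbow stayed put. The hole is centred at the bend again, so I'll continue up the stem with a little less roll, in small rows.

```bash
python3 - <<'E'
from st import *
s=r.read_state()
way(s,((45.3,0,106.5),0,42,32),(b+9*u,1,43,26),7)
E
```

```text
[-0.004, -0.015, -0.001, 1.0, 0.7, 0.5, -1], [-0.005, -0.028, -0.004, 1.7, 1.6, 0.8, -1], [-0.006, -0.041, -0.007, 2.3, 2.4, 1.1, -1], [-0.007, -0.054, -0.01, 3.0, 3.3, 1.4, -1], [-0.008, -0.068, -0.013, 3.6, 4.1, 1.7, -1], [-0.01, -0.081, -0.015, 4.2, 5.0, 2.0, -1], [-0.011, -0.094, -0.018, 4.8, 5.8, 2.3, -1],
```

>>> apply_moves --pt "-0.004 -0.015 -0.001 1 0.7 0.5 -1" --pt "-0.005 -0.028 -0.004 1.7 1.6 0.8 -1" --pt "-0.006 -0.041 -0.007 2.3 2.4 1.1 -1" --pt "-0.007 -0.054 -0.01 3 3.3 1.4 -1" --pt "-0.008 -0.068 -0.013 3.6 4.1 1.7 -1" --pt "-0.01 -0.081 -0.015 4.2 5 2 -1" --pt "-0.011 -0.094 -0.018 4.8 5.8 2.3 -1" --pt "-0.011 -0.094 -0.018 4.8 5.8 2.3 -1"

```text
time: 11.65
ee_pos: [0.4677, -0.143, 0.1443]
eef_rot: [0.689, 0.598, 0.377, 0.157]
ft_force: [-1.0, -0.0, -2.2]
width: 0.012
grip_force: 30.0
```

```bash
python3 - <<'E'
from st import *
s=r.read_state(); show(s); print(s['joint_positions'].round(3),s['joint_vel'].round(3)); print(b+9*u)
way(s,(b+9*u,1,43,26),(b+17*u,1,44,26),8)
E
```

```text
t 11.65 hole(stand mm) [ 47.5  -3.3 108.1] normal [0.744 0.023 0.667] zg [-0.656  0.213  0.724] F [-0.91 -0.38 -2.18] T [-0.826  1.333  0.067] grip 29.95372768997413 0.012036904394622504
[ 1.125 -0.108 -0.446  2.398 -1.266  0.761  1.473] [-1.548 -0.183  1.336  0.114 -0.004 -0.264 -0.17 ]
[ 48.87679033   0.36063166 113.11421232]
[-0.024, -0.018, -0.0, 5.2, 4.6, -0.4, -1], [-0.026, -0.018, -0.001, 5.4, 5.4, -0.8, -1], [-0.028, -0.018, -0.002, 5.6, 6.2, -1.1, -1], [-0.03, -0.018, -0.003, 5.8, 7.0, -1.4, -1], [-0.032, -0.018, -0.004, 6.0, 7.8, -1.7, -1], [-0.034, -0.018, -0.005, 6.2, 8.7, -2.1, -1], [-0.036, -0.018, -0.006, 6.4, 9.5, -2.4, -1], [-0.038, -0.018, -0.007, 6.6, 10.3, -2.7, -1],
```

The elbow singularity and the limits are hampering tracking. I'll fit the arm's kinematics from the recorded states so I can plan properly.

```bash
cat > kin.py <<'E'
from st import *
from scipy.optimize import least_squares
import itertools,os
D=[([-1.19060693,.33269683,-.0646983,1.46074074,.02160554,1.34990527,-.08849088],[.24488,.57471,.22196],[.20002,.97979,-.00052,-.00008]),
([-.87443786,.03889163,.22000104,1.77485008,-.00922393,1.32903983,-.12730694],[.42027,.26942,.23735],[.499,.866,0,0]),
([-.42337759,.04208592,.69801197,1.78173142,-.02789826,1.32847317,-.06772378],[.47642,-.16684,.23721],[.819,.574,0,0]),
([.237,-.5,-.057,2.269,.116,.622,-.225],[.48308,-.16106,.30051],[.757,.538,.221,.297]),
([.05,-.336,.723,2.242,-.955,1.003,1.244],[.46545,-.16284,.30839],[.619,.605,.48,.146]),
([.155,-.037,.687,2.037,-.7,1.299,.369],[.41319,-.19463,.22862],[.857,.385,.313,-.138]),
([1.767,-.029,-1.006,2.355,-1.267,.867,1.544],[.4649,-.1424,.1441],[.679,.596,.408,.134])]
def fk(p,q,sg):
    T=R.identity(); x=np.zeros(3); o=p[:24].reshape(8,3)
    for i in range(7):
        x=x+T.apply(o[i]); ax='zyzyzyz'[i]; T=T*R.from_euler(ax,sg[i]*q[i])
    x=x+T.apply(o[7]); return x,T*R.from_rotvec(p[24:27])
def fit():
    s=r.read_state(); data=D+[(s['joint_positions'],s['ee_pos'],s['eef_rot'])]
    best=None
    for sg in itertools.product([-1],[1],[1,-1],[1],[1,-1],[1],[1,-1]):
        def res(p):
            o=[]
            for q,x,e in data:
                y,T=fk(p,q,sg); o+=list((y-x)*5)+list((R.from_quat(e).inv()*T).as_rotvec())
            return np.array(o+list(p[:24]*.002))
        for c in(0,np.pi/2,np.pi,-np.pi/2):
            p0=np.zeros(27); p0[2]=.26; p0[8]=.45; p0[14]=.49;p0[23]=.36; p0[26]=c
            f=least_squares(res,p0,max_nfev=40)
            if best is None or f.cost<best[0]: best=(f.cost,f.x,sg,f.fun)
    return best
if __name__=='__main__':
    b_=fit(); np.set_printoptions(suppress=True,precision=4)
    print(b_[0],b_[2],b_[1][:24].reshape(8,3),b_[1][24:],np.abs(b_[3][:48]).max()); pickle.dump(b_,open('kin.pkl','wb'))
E
python3 kin.py
```

```text
5.318518549341832e-06 (-1, 1, -1, 1, -1, 1, -1) [[-0.0001 -0.0001  0.1292]
 [ 0.0008 -0.0107  0.1292]
 [-0.0005 -0.0107  0.224 ]
 [ 0.0008 -0.0119  0.224 ]
 [-0.0007 -0.0119  0.2447]
 [ 0.0014 -0.0004  0.2447]
 [-0.0008 -0.0004  0.1756]
 [ 0.0008  0.0004  0.1755]] [-0.0001  0.0001  1.5713] 0.0013321718576964703
```

```bash
cat > plan.py <<'E'
from kin import *
_,kp,sg,_=pickle.load(open('kin.pkl','rb'))
LO=np.array([-2.6,-.5,-1.47,.16,-1.27,.06,-2.6]);HI=np.array([2.6,2.12,1.34,2.42,4.41,2.06,2.6])
def ik(hole,yaw,tilt,side,q0,m=.04):
    M=toolR(-20.2+yaw,tilt,side); p=C+A.apply(np.array(hole)/1000)-M@K; Rm=R.from_matrix(M)
    def res(q):
        y,T=fk(kp,q,sg); return np.r_[(y-p)*20,(Rm.inv()*T).as_rotvec()*5,(q-q0)*.01]
    f=least_squares(res,np.clip(q0,LO+m+.001,HI-m-.001),bounds=(LO+m,HI-m),max_nfev=100)
    y,T=fk(kp,f.x,sg); return f.x,np.linalg.norm(y-p)*1000,np.degrees((Rm.inv()*T).magnitude())
E
python3 - <<'E'
from plan import *
q0=r.read_state()['joint_positions']
for tilt in(40,46):
  for s_ in(5,24,45):
    for side in(45,35,25,15,5,-10,-25,-40):
      best=min((ik(b+s_*u,1,tilt,side,q) for q in (q0,np.array([.2,-.2,.6,2.2,-1,1,1.3]),np.array([.2,-.4,0,2.2,0.3,.7,-.2]),np.array([.0,-.2,-.6,2.2,1,1,-1.3]))),key=lambda t:t[1]+t[2])
      print(tilt,s_,side,best[0].round(2),'err',round(best[1],1),round(best[2],1))
E
```

```text
40 5 45 [ 1.21  0.18 -0.36  2.22 -1.14  1.09  1.56] err 0.0 0.0
40 5 35 [ 1.16  0.01 -0.4   2.32 -1.19  0.92  1.49] err 0.0 0.0
40 5 25 [ 1.3  -0.14 -0.65  2.38 -1.23  0.75  1.36] err 0.6 0.3
40 5 15 [ 1.53 -0.33 -0.99  2.38 -1.23  0.67  1.17] err 6.1 2.1
40 5 5 [ 1.48 -0.46 -1.1   2.38 -1.09  0.52  0.84] err 8.2 2.6
40 5 -10 [ 1.33 -0.46 -1.29  2.38 -0.07  0.3  -0.4 ] err 0.4 0.1
40 5 -25 [ 0.1   0.06 -0.47  2.29  1.1   0.93 -1.62] err 0.0 0.0
40 5 -40 [-0.05  0.32 -0.42  2.13  1.14  1.28 -1.76] err 0.0 0.0
40 24 45 [ 1.2   0.16 -0.37  2.19 -1.13  1.1   1.52] err 0.0 0.0
40 24 35 [ 1.16 -0.01 -0.4   2.29 -1.17  0.93  1.43] err 0.0 0.0
40 24 25 [ 1.12 -0.16 -0.49  2.36 -1.18  0.74  1.29] err 0.0 0.0
40 24 15 [ 1.46 -0.35 -0.92  2.38 -1.23  0.66  1.15] err 1.5 0.5
40 24 5 [ 1.4  -0.46 -1.03  2.38 -1.06  0.5   0.81] err 3.1 1.0
40 24 -10 [ 0.31 -0.19 -0.44  2.38  0.83  0.53 -1.19] err 0.0 0.0
40 24 -25 [ 0.12  0.04 -0.47  2.27  1.07  0.94 -1.56] err 0.0 0.0
40 24 -40 [-0.04  0.29 -0.43  2.11  1.13  1.29 -1.71] err 0.0 0.0
40 45 45 [ 1.19  0.14 -0.37  2.17 -1.12  1.12  1.47] err 0.0 0.0
[... 1322 characters left out ...]
46 -1.27  2.38  0.16  0.27 -0.67] err 7.7 2.4
46 24 -25 [ 0.09  0.04 -0.49  2.33  1.21  0.95 -1.76] err 0.0 0.0
46 24 -40 [-0.07  0.3  -0.43  2.16  1.21  1.3  -1.86] err 0.0 0.0
46 45 45 [ 1.22  0.14 -0.37  2.22 -1.21  1.12  1.65] err 0.0 0.0
46 45 35 [ 0.16 -0.1   0.6   2.37 -1.23  0.89  1.55] err 0.0 0.0
46 45 25 [ 0.89 -0.18 -0.26  2.38 -1.23  0.72  1.38] err 4.3 1.9
46 45 15 [ 1.28 -0.32 -0.76  2.38 -1.23  0.61  1.18] err 9.0 3.2
46 45 5 [ 1.34 -0.46 -0.98  2.38 -1.11  0.46  0.85] err 11.1 3.4
46 45 -10 [ 1.21 -0.46 -1.19  2.38  0.17  0.27 -0.65] err 2.4 0.8
46 45 -25 [ 0.1   0.02 -0.48  2.3   1.17  0.95 -1.69] err 0.0 0.0
46 45 -40 [-0.05  0.28 -0.43  2.13  1.2   1.31 -1.81] err 0.0 0.0
```

```bash
python3 - <<'E'
from plan import *
q=r.read_state()['joint_positions']; show(r.read_state())
for a in [((47,-1,107.5),1,41,30),((46.5,0,107.5),1,40,40),((46.5,0,107.5),0,40,47),((46.5,0,107.5),0,40,54),(b+6*u,0,42,54),(b+10*u,1,46,55),(b+15*u,1,47,56),(b+25*u,1,47,56),(b+45*u,1,47,56)]:
    q,e1,e2=ik(*a,q,.02); print(a[1:],q.round(2),round(e1,1),round(e2,1))
s=r.read_state(); print(s['joint_positions'].round(2))
way(s,((47.5,-3,108.1),1,42,26),((46.5,0,107),0,40,54),12)
E
```

```text
t 11.65 hole(stand mm) [ 47.5  -3.3 108.1] normal [0.744 0.023 0.667] zg [-0.656  0.213  0.724] F [-0.91 -0.38 -2.18] T [-0.826  1.333  0.067] grip 29.95372768997413 0.012036904394622504
(1, 41, 30) [ 1.14 -0.06 -0.43  2.37 -1.24  0.82  1.48] 0.0 0.0
(1, 40, 40) [ 1.18  0.1  -0.37  2.27 -1.17  1.    1.54] 0.0 0.0
(0, 40, 47) [ 1.21  0.21 -0.35  2.21 -1.14  1.11  1.58] 0.0 0.0
(0, 40, 54) [ 1.23  0.33 -0.34  2.13 -1.09  1.22  1.61] 0.0 0.0
(0, 42, 54) [ 1.24  0.33 -0.34  2.14 -1.11  1.22  1.66] 0.0 0.0
(1, 46, 55) [ 1.26  0.36 -0.35  2.14 -1.13  1.24  1.75] 0.0 0.0
(1, 47, 56) [ 1.26  0.37 -0.35  2.13 -1.13  1.26  1.77] 0.0 0.0
(1, 47, 56) [ 1.26  0.36 -0.35  2.12 -1.13  1.27  1.75] 0.0 0.0
(1, 47, 56) [ 1.25  0.33 -0.36  2.1  -1.13  1.28  1.71] 0.0 0.0
[ 1.12 -0.11 -0.45  2.4  -1.27  0.76  1.47]
[-0.005, 0.022, 0.01, -0.3, 0.2, -0.6, -1], [-0.003, 0.062, 0.013, -1.4, 0.2, -2.1, -1], [-0.001, 0.101, 0.015, -2.6, 0.2, -3.6, -1], [0.0, 0.141, 0.018, -3.9, 0.2, -4.9, -1], [0.002, 0.181, 0.02, -5.2, 0.2, -6.2, -1], [0.003, 0.221, 0.023, -6.6, 0.3, -7.5, -1], [0.004, 0.26, 0.025, -8.1, 0.3, -8.6, -1], [0.006, 0.3, 0.028, -9.6, 0.3, -9.8, -1], [0.007, 0.34, 0.031, -11.1, 0.3, -10.8, -1], [0.008, 0.38, 0.034, -12.7, 0.3, -11.8, -1], [0.009, 0.42, 0.036, -14.3, 0.3, -12.7, -1], [0.009, 0.459, 0.04, -16.0, 0.3, -13.5, -1],
```

More roll, about 54°, moves every joint away from its limits. I'll rotate that way around the hole.

>>> apply_moves --pt "-0.005 0.022 0.01 -0.3 0.2 -0.6 -1" --pt "-0.003 0.062 0.013 -1.4 0.2 -2.1 -1" --pt "-0.001 0.101 0.015 -2.6 0.2 -3.6 -1" --pt "0 0.141 0.018 -3.9 0.2 -4.9 -1" --pt "0.002 0.181 0.02 -5.2 0.2 -6.2 -1" --pt "0.003 0.221 0.023 -6.6 0.3 -7.5 -1" --pt "0.003 0.221 0.023 -6.6 0.3 -7.5 -1"

```text
time: 12.23
ee_pos: [0.4627, -0.1528, 0.1466]
eef_rot: [0.651, 0.604, 0.451, 0.084]
ft_force: [-1.9, 0.5, -1.8]
width: 0.0115
grip_force: 30.0
```

```bash
python3 - <<'E'
from st import *
s=r.read_state(); show(s); print(s['joint_positions'].round(3),s['joint_vel'].round(3))
way(s,((46.5,0,107),0,41,40),((46.5,0,107),0,40,54),8)
E
```

```text
t 12.23 hole(stand mm) [ 47.6  -3.1 106.8] normal [0.756 0.005 0.655] zg [-0.655 -0.006  0.756] F [-1.91 -0.22 -1.76] T [-1.097  1.     0.183] grip 29.951979889631275 0.011541780752282297
[ 1.102  0.096 -0.281  2.285 -1.199  1.004  1.573] [ 0.012 -0.051 -0.053  0.039 -0.026 -0.067 -0.023]
[-0.003, 0.025, 0.005, 2.1, -0.6, 0.3, -1], [-0.002, 0.055, 0.006, 1.1, -0.5, -1.0, -1], [-0.0, 0.086, 0.007, -0.0, -0.4, -2.2, -1], [0.001, 0.116, 0.009, -1.1, -0.3, -3.3, -1], [0.003, 0.147, 0.01, -2.3, -0.2, -4.5, -1], [0.004, 0.177, 0.012, -3.5, -0.1, -5.6, -1], [0.006, 0.208, 0.014, -4.7, 0.0, -6.6, -1], [0.007, 0.238, 0.016, -6.0, 0.2, -7.7, -1],
```

>>> apply_moves --pt "-0.003 0.025 0.005 2.1 -0.6 0.3 -1" --pt "-0.002 0.055 0.006 1.1 -0.5 -1 -1" --pt "0 0.086 0.007 0 -0.4 -2.2 -1" --pt "0.001 0.116 0.009 -1.1 -0.3 -3.3 -1" --pt "0.003 0.147 0.01 -2.3 -0.2 -4.5 -1" --pt "0.004 0.177 0.012 -3.5 -0.1 -5.6 -1" --pt "0.006 0.208 0.014 -4.7 0 -6.6 -1" --pt "0.007 0.238 0.016 -6 0.2 -7.7 -1" --pt "0.007 0.238 0.016 -6 0.2 -7.7 -1"

```text
time: 12.98
ee_pos: [0.4584, -0.1612, 0.1483]
eef_rot: [0.598, 0.607, 0.524, 0.007]
ft_force: [-0.9, 0.1, -1.9]
width: 0.0118
grip_force: 30.0
```

```bash
python3 - <<'E'
from st import *
s=r.read_state(); show(s); print(s['joint_positions'].round(3))
way(s,((46.5,0,107),0,40,54),(b+6*u,0,42,55),3)
way(s,(b+6*u,0,42,55),(b+14*u,1,47,56),6)
E
```

```text
t 12.98 hole(stand mm) [ 46.5   0.  107.1] normal [0.766 0.    0.643] zg [-0.624 -0.24   0.744] F [-0.93 -0.2  -1.85] T [-1.556  0.843  0.044] grip 29.9510333733042 0.01180619212435677
[ 1.147  0.319 -0.25   2.135 -1.117  1.234  1.625]
[-0.007, 0.008, -0.009, 0.2, 0.3, -0.6, -1], [-0.014, 0.014, -0.019, 0.6, 0.7, -1.1, -1], [-0.02, 0.02, -0.028, 0.9, 1.1, -1.7, -1], 
[-0.027, 0.024, -0.041, 1.2, 1.5, -2.2, -1], [-0.034, 0.029, -0.054, 1.5, 2.0, -2.6, -1], [-0.04, 0.034, -0.068, 1.8, 2.4, -3.1, -1], [-0.047, 0.039, -0.081, 2.1, 2.9, -3.5, -1], [-0.053, 0.044, -0.094, 2.3, 3.4, -4.0, -1], [-0.06, 0.049, -0.107, 2.5, 3.8, -4.4, -1],
```

Tracking is exact now. Up the stem to just below the shoulder.

>>> apply_moves --pt "-0.007 0.008 -0.009 0.2 0.3 -0.6 -1" --pt "-0.014 0.014 -0.019 0.6 0.7 -1.1 -1" --pt "-0.02 0.02 -0.028 0.9 1.1 -1.7 -1" --pt "-0.027 0.024 -0.041 1.2 1.5 -2.2 -1" --pt "-0.034 0.029 -0.054 1.5 2 -2.6 -1" --pt "-0.04 0.034 -0.068 1.8 2.4 -3.1 -1" --pt "-0.047 0.039 -0.081 2.1 2.9 -3.5 -1" --pt "-0.053 0.044 -0.094 2.3 3.4 -4 -1" --pt "-0.06 0.049 -0.107 2.5 3.8 -4.4 -1" --pt "-0.06 0.049 -0.107 2.5 3.8 -4.4 -1" --pt "-0.06 0.049 -0.107 2.5 3.8 -4.4 -1"

```text
time: 13.9
ee_pos: [0.4574, -0.163, 0.155]
eef_rot: [0.552, 0.622, 0.555, 0.038]
ft_force: [0.5, -0.3, -2.2]
width: 0.0116
grip_force: 30.0
```

```bash
python3 - <<'E'
from st import *
s=r.read_state(); show(s); print(s['joint_positions'].round(3),b+14*u)
c=snap(r,'side','stem'); 
im=cv2.resize(c['pixels'][180:240,275:355],(800,600),interpolation=2);cv2.imwrite('pics/stem_c.png',im[...,::-1])
P=cloud(c);hsv=cv2.cvtColor(c['pixels'],cv2.COLOR_RGB2HSV);H,S,V=[hsv[...,i].astype(int) for i in range(3)]
red=((H<8)|(H>172))&(S>120)&(np.hypot(P[...,0]-.5,P[...,1]+.176)<.03)&(P[...,2]>.11)&(P[...,2]<.15)
print('red',red.sum(),(A.inv().apply(P[red]-C)*1000).mean(0))
way(s,(b+14*u,1,47,56),(b+22*u,1,50,56),8)
E
```

```text
t 13.9 hole(stand mm) [ 50.8   0.6 118.3] normal [0.681 0.011 0.732] zg [-0.699 -0.287  0.655] F [ 0.63 -0.11 -2.18] T [-1.5    0.81   0.022] grip 29.952206081877648 0.011566153054391461
[ 1.189  0.363 -0.263  2.132 -1.151  1.283  1.788] [ 51.03056274   0.56098258 117.62210805]
red 17 [ 56.66276828  -1.59281155 130.76788507]
[-0.003, 0.001, -0.005, -0.3, 0.3, 0.1, -1], [-0.006, 0.001, -0.01, 0.0, 0.9, -0.0, -1], [-0.01, 0.001, -0.016, 0.3, 1.6, -0.1, -1], [-0.014, 0.001, -0.021, 0.5, 2.2, -0.3, -1], [-0.017, 0.001, -0.026, 0.8, 2.8, -0.4, -1], [-0.021, 0.001, -0.032, 1.1, 3.4, -0.6, -1], [-0.025, 0.001, -0.037, 1.3, 4.0, -0.7, -1], [-0.028, 0.001, -0.043, 1.6, 4.6, -0.8, -1],
```

View pics/stem_c.png

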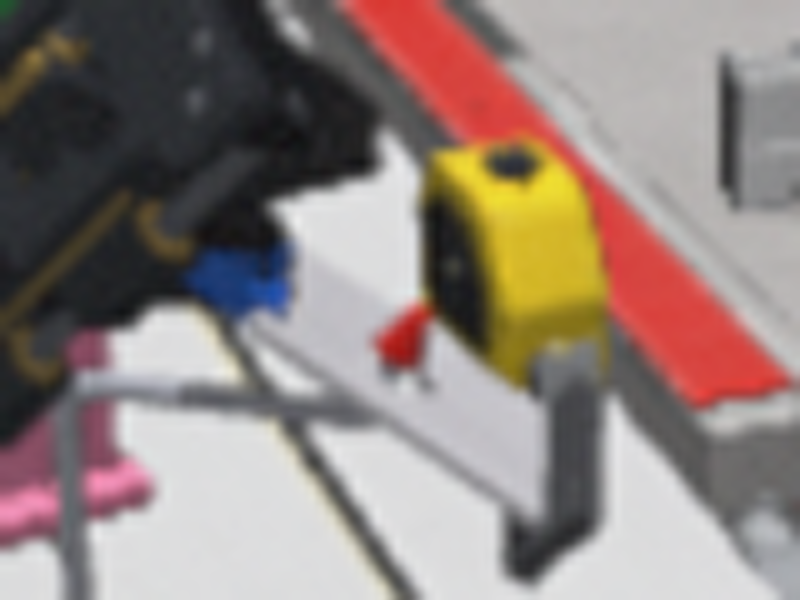

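The plate is on the stem with the hole at about (405,375), just under the red head at (405,335), and there's no extra load. I'll ease over the shoulder in small steps.

>>> apply_moves --pt "-0.003 0.001 -0.005 -0.3 0.3 0.1 -1" --pt "-0.006 0.001 -0.01 0 0.9 0 -1" --pt "-0.01 0.001 -0.016 0.3 1.6 -0.1 -1" --pt "-0.014 0.001 -0.021 0.5 2.2 -0.3 -1" --pt "-0.014 0.001 -0.021 0.5 2.2 -0.3 -1"

```text
time: 14.37
ee_pos: [0.4585, -0.1632, 0.1571]
eef_rot: [0.544, 0.624, 0.559, 0.048]
ft_force: [0.1, 0.5, -2.4]
width: 0.0117
grip_force: 30.0
```

```bash
python3 - <<'E'
from st import *
s=r.read_state(); show(s); print(s['joint_positions'].round(3),b+18*u)
way(s,(b+18*u,1,48.5,56),(b+23*u,1,51,56),6)
E
```

```text
t 14.37 hole(stand mm) [ 52.8   0.8 121.4] normal [0.662 0.012 0.75 ] zg [-0.716 -0.288  0.636] F [-0.05  0.47 -2.44] T [-1.517  0.871 -0.015] grip 29.952763614651303 0.011680276505875456
[ 1.196  0.365 -0.268  2.136 -1.163  1.285  1.818] [ 52.75358066   0.72126332 121.22842464]
[-0.004, -0.0, -0.005, 0.1, 0.3, -0.1, -1], [-0.008, -0.0, -0.011, 0.3, 0.7, -0.2, -1], [-0.012, -0.0, -0.017, 0.5, 1.1, -0.3, -1], [-0.016, -0.0, -0.023, 0.7, 1.5, -0.4, -1], [-0.02, -0.0, -0.029, 0.9, 1.9, -0.5, -1], [-0.024, -0.0, -0.035, 1.1, 2.3, -0.6, -1],
```

>>> apply_moves --pt "-0.004 0 -0.005 0.1 0.3 -0.1 -1" --pt "-0.008 0 -0.011 0.3 0.7 -0.2 -1" --pt "-0.012 0 -0.017 0.5 1.1 -0.3 -1" --pt "-0.016 0 -0.023 0.7 1.5 -0.4 -1" --pt "-0.016 0 -0.023 0.7 1.5 -0.4 -1"

```text
time: 14.78
ee_pos: [0.4588, -0.1632, 0.1587]
eef_rot: [0.537, 0.625, 0.564, 0.059]
ft_force: [0.2, -0.9, -2.8]
width: 0.012
grip_force: 30.0
```

```bash
python3 - <<'E'
from st import *
s=r.read_state(); show(s); print(s['joint_positions'].round(3),b+21.3*u)
way(s,(b+21.3*u,1,50.2,56),(b+29*u,1,52,56),8)
E
```

```text
t 14.78 hole(stand mm) [ 54.2   0.9 124.1] normal [0.641 0.011 0.768] zg [-0.733 -0.289  0.616] F [ 0.47 -0.8  -2.82] T [-1.537  0.893 -0.013] grip 29.9528088139823 0.012002110043522403
[ 1.205  0.367 -0.273  2.142 -1.176  1.287  1.853] [ 54.17507045   0.85349493 124.20363582]
[-0.002, -0.0, -0.004, 0.2, 0.8, -0.1, -1], [-0.004, -0.0, -0.007, 0.5, 1.5, -0.2, -1], [-0.007, -0.0, -0.011, 0.7, 2.2, -0.4, -1], [-0.009, -0.0, -0.014, 0.9, 2.9, -0.5, -1], [-0.011, -0.0, -0.017, 1.1, 3.7, -0.6, -1], [-0.013, -0.0, -0.02, 1.3, 4.4, -0.7, -1], [-0.015, -0.0, -0.024, 1.5, 5.1, -0.8, -1], [-0.018, -0.0, -0.027, 1.7, 5.8, -0.9, -1],
```

Essentially no contact load so far. Continuing past the widest part.

>>> apply_moves --pt "-0.002 0 -0.004 0.2 0.8 -0.1 -1" --pt "-0.004 0 -0.007 0.5 1.5 -0.2 -1" --pt "-0.004 0 -0.007 0.5 1.5 -0.2 -1" --pt "-0.007 0 -0.011 0.7 2.2 -0.4 -1" --pt "-0.009 0 -0.014 0.9 2.9 -0.5 -1" --pt "-0.009 0 -0.014 0.9 2.9 -0.5 -1"

```text
time: 15.28
ee_pos: [0.4599, -0.1636, 0.1617]
eef_rot: [0.532, 0.627, 0.566, 0.065]
ft_force: [1.0, 0.6, -2.2]
width: 0.0119
grip_force: 30.0
```

```bash
python3 - <<'E'
from st import *
s=r.read_state(); show(s); print(s['joint_positions'].round(3),b+25.1*u)
way(s,(b+25.1*u,1,51,56),(b+60*u,1,51,56),16)
E
```

```text
t 15.28 hole(stand mm) [ 55.9   1.  127.8] normal [0.628 0.011 0.778] zg [-0.743 -0.289  0.603] F [ 0.7   0.95 -2.16] T [-1.545  0.851 -0.004] grip 29.95313251504058 0.011928126354804475
[ 1.21   0.365 -0.277  2.144 -1.183  1.29   1.869] [ 55.81193748   1.00576163 127.62963658]
[0.001, -0.0, 0.002, 0.4, 2.0, -0.2, -1], [0.001, -0.0, 0.002, 0.9, 4.2, -0.4, -1], [0.001, -0.0, 0.002, 1.4, 6.3, -0.6, -1], [0.001, -0.0, 0.002, 1.8, 8.4, -0.8, -1], [0.001, -0.0, 0.002, 2.3, 10.5, -1.1, -1], [0.001, -0.0, 0.002, 2.7, 12.6, -1.3, -1], [0.001, -0.0, 0.002, 3.2, 14.8, -1.5, -1], [0.001, -0.0, 0.002, 3.6, 16.9, -1.7, -1], [0.001, -0.0, 0.002, 4.1, 19.0, -2.0, -1], [0.001, -0.0, 0.002, 4.5, 21.1, -2.2, -1], [0.001, -0.0, 0.002, 5.0, 23.2, -2.4, -1], [0.001, -0.0, 0.002, 5.5, 25.4, -2.6, -1], [0.001, -0.0, 0.002, 5.9, 27.5, -2.8, -1], [0.001, -0.0, 0.002, 6.4, 29.6, -3.1, -1], [0.001, -0.0, 0.002, 6.8, 31.7, -3.3, -1], [0.001, -0.0, 0.002, 7.3, 33.9, -3.5, -1],
```

>>> apply_moves --pt "0 0 0 0.4 2 -0.2 -1" --pt "0 0 0 0.9 4.2 -0.4 -1" --pt "0 0 0 1.4 6.3 -0.6 -1" --pt "0 0 0 1.8 8.4 -0.8 -1" --pt "0 0 0 2.3 10.5 -1.1 -1" --pt "0 0 0 2.7 12.6 -1.3 -1" --pt "0 0 0 3.2 14.8 -1.5 -1" --pt "0 0 0 3.6 16.9 -1.7 -1" --pt "0 0 0 4.1 19 -2 -1" --pt "0 0 0 4.5 21.1 -2.2 -1" --pt "0 0 0 5 23.2 -2.4 -1" --pt "0 0 0 5.9 27.5 -2.8 -1" --pt "0 0 0 6.8 31.7 -3.3 -1" --pt "0 0 0 8.2 38 -3.8 -1" --pt "0 0 0 8.2 38 -3.8 -1" --pt "0 0 0 8.2 38 -3.8 -1" --pt "0 0 0 8.2 38 -3.8 -1" --pt "0 0 0 8.2 38 -3.8 -1"

```text
time: 16.78
ee_pos: [0.4762, -0.1676, 0.1966]
eef_rot: [0.532, 0.626, 0.566, 0.065]
ft_force: [0.3, 1.2, -2.4]
width: 0.0116
grip_force: 30.0
```

```bash
python3 - <<'E'
from plan import *
s=r.read_state(); show(s); q=s['joint_positions']; print(q.round(3))
# place: gauge upright, foot centre at tray compartment; hole 60mm above foot
dest=np.array([.4446,.2208,0])
for nm,h,wy,tilt,side in [('up',None,-20.2,45,50),('high',.29,-20.2,0,40),('mid',.29,0,0,40),('over',.29,24.7,0,40),('down',.064,24.7,0,40),('over-alt',.29,24.7,0,40)]:
    xy=np.array([.50,-.15]) if nm in('high',) else np.array([.55,.0]) if nm=='mid' else dest[:2]
    if nm=='up': hm=A.inv().apply(np.array([.49,-.17,.25])-C)*1000
    else: hm=A.inv().apply(np.array([*xy,h])-C)*1000
    q,e1,e2=ik(hm,wy+20.2,tilt,side,q,.02); print(nm,q.round(2),round(e1,1),round(e2,1),rel(s,[0,0,0],toolR(wy,tilt,side))[0])
E
```

```text
t 16.78 hole(stand mm) [ 72.6   2.8 162.6] normal [0.628 0.011 0.778] zg [-0.743 -0.289  0.604] F [-0.09  1.22 -2.43] T [-1.53   0.841  0.014] grip 29.952915453393416 0.011629212946179733
[ 1.197  0.314 -0.29   2.106 -1.189  1.311  1.781]
up [ 1.21 -0.   -0.29  2.13 -1.15  1.35  1.43] 0.0 0.0 [ 0.0545 -0.1178  0.0916]
high [ 0.89  0.17 -0.32  1.58 -0.62  1.57  0.28] 0.0 0.0 [ 0.5862 -0.2685  0.6754]
mid [ 0.67  0.27 -0.46  1.48 -0.56  1.58  0.26] 0.0 0.0 [ 0.8225 -0.1095  0.4467]
over [ 0.46  0.17 -0.66  1.61 -0.57  1.57  0.28] 0.0 0.0 [1.091  0.0905 0.1504]
down [ 0.41  0.4  -0.63  1.87 -0.49  1.16  0.47] 0.0 0.0 [1.091  0.0905 0.1504]
over-alt [ 0.44  0.17 -0.64  1.61 -0.58  1.57  0.28] 0.0 0.0 [1.091  0.0905 0.1504]
```

The gauge is off the hook and held: hole at x 73, z 163 mm in the stand frame, load only its weight. Now I'll lift it clear, bring it upright and carry it over the tray.

```bash
cat >> st.py <<'E'
def wst(xyz): return A.inv().apply(np.array(xyz)-C)*1000
E
python3 - <<'E'
from st import *
s=r.read_state()
a=((72.6,2.8,162.6),1,51,56); up=((72.6,2.8,290),1,51,56)
way(s,a,up,5)
way(s,up,(wst([.51,-.14,.30]),0,0,40),11)
E
```

```text
[0.001, -0.0, 0.001, 13.3, 19.9, -8.9, -1], [0.001, -0.0, 0.001, 26.5, 39.7, -17.8, -1], [0.001, -0.0, 0.001, 39.8, 59.5, -26.8, -1], [0.001, -0.0, 0.001, 53.1, 79.3, -35.7, -1], [0.001, -0.0, 0.001, 66.4, 99.2, -44.7, -1], 
[0.046, -0.027, 0.068, 70.2, 103.1, -41.9, -1], [0.093, -0.053, 0.134, 73.8, 107.1, -38.9, -1], [0.141, -0.079, 0.199, 77.0, 110.9, -35.8, -1], [0.191, -0.105, 0.263, 79.9, 114.7, -32.4, -1], [0.243, -0.13, 0.325, 82.5, 118.4, -28.8, -1], [0.296, -0.155, 0.387, 84.9, 121.9, -25.1, -1], [0.351, -0.18, 0.447, 86.9, 125.2, -21.1, -1], [0.408, -0.203, 0.506, 88.7, 128.2, -17.1, -1], [0.466, -0.226, 0.564, 90.2, 131.0, -12.8, -1], [0.525, -0.248, 0.62, 91.5, 133.6, -8.5, -1], [0.586, -0.268, 0.675, 92.6, 135.8, -4.0, -1],
```

>>> apply_moves --pt "0 0 0 13.3 19.9 -8.9 -1" --pt "0 0 0 26.5 39.7 -17.8 -1" --pt "0 0 0 39.8 59.5 -26.8 -1" --pt "0 0 0 53.1 79.3 -35.7 -1" --pt "0 0 0 66.4 99.2 -44.7 -1" --pt "0.046 -0.027 0.068 70.2 103.1 -41.9 -1" --pt "0.093 -0.053 0.134 73.8 107.1 -38.9 -1" --pt "0.141 -0.079 0.199 77 110.9 -35.8 -1" --pt "0.191 -0.105 0.263 79.9 114.7 -32.4 -1" --pt "0.243 -0.13 0.325 82.5 118.4 -28.8 -1" --pt "0.296 -0.155 0.387 84.9 121.9 -25.1 -1" --pt "0.351 -0.18 0.447 86.9 125.2 -21.1 -1" --pt "0.408 -0.203 0.506 88.7 128.2 -17.1 -1" --pt "0.466 -0.226 0.564 90.2 131 -12.8 -1" --pt "0.525 -0.248 0.62 91.5 133.6 -8.5 -1" --pt "0.586 -0.268 0.675 92.6 135.8 -4 -1" --pt "0.586 -0.268 0.675 92.6 135.8 -4 -1" --pt "0.586 -0.268 0.675 92.6 135.8 -4 -1"

```text
time: 18.28
ee_pos: [0.5151, -0.1292, 0.3517]
eef_rot: [0.769, 0.539, 0.281, -0.196]
ft_force: [-0.4, -0.6, -3.1]
width: 0.0115
grip_force: 30.0
```

```bash
python3 - <<'E'
from st import *
s=r.read_state(); show(s); print(s['joint_positions'].round(2))
way(s,(wst([.51,-.14,.30]),0,0,40),(wst([.4446,.2208,.26]),44.9,0,40),13)
E
```

```text
t 18.28 hole(stand mm) [ 54.4  37.  299.8] normal [1.    0.003 0.002] zg [-0.002 -0.002  1.   ] F [-0.16 -0.71 -3.09] T [-1.207  0.113 -0.009] grip 29.957633187897272 0.011452931786824445
[ 0.95  0.18 -0.42  1.56 -0.61  1.56  0.23]
[0.038, -0.002, -0.043, 16.2, -15.1, 17.4, -1], [0.077, -0.002, -0.089, 32.9, -30.0, 35.4, -1], [0.116, -0.002, -0.135, 49.5, -44.9, 53.4, -1], [0.155, -0.002, -0.181, 66.1, -59.8, 71.4, -1], [0.193, -0.002, -0.227, 82.7, -74.7, 89.3, -1], [0.232, -0.002, -0.273, 99.2, -89.6, 107.2, -1], [0.271, -0.002, -0.32, 115.7, -104.5, 125.1, -1], [0.31, -0.002, -0.366, 132.2, -119.3, 143.0, -1], [0.349, -0.001, -0.412, 148.6, -134.2, 160.8, -1], [0.387, -0.001, -0.458, 165.0, -149.0, 178.7, -1], [0.426, -0.001, -0.504, 181.4, -163.8, 196.4, -1], [0.465, -0.001, -0.55, 197.8, -178.6, 214.2, -1], [0.504, -0.001, -0.596, 214.1, -193.4, 232.0, -1],
```

>>> apply_moves --pt "0.038 -0.002 -0.043 16.2 -15.1 17.4 -1" --pt "0.077 -0.002 -0.089 32.9 -30 35.4 -1" --pt "0.116 -0.002 -0.135 49.5 -44.9 53.4 -1" --pt "0.155 -0.002 -0.181 66.1 -59.8 71.4 -1" --pt "0.193 -0.002 -0.227 82.7 -74.7 89.3 -1" --pt "0.232 -0.002 -0.273 99.2 -89.6 107.2 -1" --pt "0.271 -0.002 -0.32 115.7 -104.5 125.1 -1" --pt "0.31 -0.002 -0.366 132.2 -119.3 143 -1" --pt "0.349 -0.001 -0.412 148.6 -134.2 160.8 -1" --pt "0.387 -0.001 -0.458 165 -149 178.7 -1" --pt "0.426 -0.001 -0.504 181.4 -163.8 196.4 -1" --pt "0.465 -0.001 -0.55 197.8 -178.6 214.2 -1" --pt "0.504 -0.001 -0.596 214.1 -193.4 232 -1" --pt "0.504 -0.001 -0.596 214.1 -193.4 232 -1" --pt "0.504 -0.001 -0.596 214.1 -193.4 232 -1"

```text
time: 19.53
ee_pos: [0.4389, 0.234, 0.3118]
eef_rot: [0.505, 0.792, 0.183, -0.289]
ft_force: [-0.1, -1.5, -2.5]
width: 0.0116
grip_force: 30.0
```

```bash
python3 - <<'E'
from st import *
s=r.read_state(); show(s); print(s['joint_positions'].round(2),'hole world',R.from_quat(s['eef_rot']).apply(K)+s['ee_pos'])
c=snap(r,'wrist','over'); sc=snap(r,'side','over_s')
for n in('over','over_s'):
    c=pickle.load(open(n+'.pkl','rb'));P=cloud(c); m=(P[...,2]>.024)&(P[...,2]<.036)&(P[...,0]>.34)&(P[...,0]<.53)&(P[...,1]>.14)&(P[...,1]<.38)&(c['pixels'].max(-1)<90)
    print(n,m.sum(),cv2.minAreaRect(P[m][:,:2].astype(np.float32)))
w=lambda n:cv2.imread(f'pics/{n}.png'); cv2.imwrite('pics/over2.png',np.vstack([cv2.resize(w('over'),(480,300)),cv2.resize(w('over_s')[90:240,200:440],(480,300))]))
way(s,(wst([.4446,.2208,.26]),44.9,0,40),(wst([.4446,.2208,.075]),44.9,0,40),8)
E
```

```text
t 19.53 hole(stand mm) [-134.5  354.   259.9] normal [ 0.705  0.71  -0.002] zg [0.002 0.001 1.   ] F [ 0.38 -1.42 -2.46] T [-0.839 -0.734  0.   ] grip 29.998215758241713 0.011607416635464185
[ 0.54  0.21 -0.77  1.65 -0.54  1.51  0.29] hole world [0.44273813 0.22350341 0.25991925]
over 14 ((0.3963024914264679, 0.32493165135383606), (0.10651424527168274, 0.009600901044905186), 25.396039962768555)
over_s 124 ((0.43143802881240845, 0.2541911005973816), (0.11048713326454163, 0.17730067670345306), 25.170562744140625)
[-0.005, -0.0, 0.003, -17.3, 0.5, 15.6, -1], [-0.005, -0.0, 0.003, -32.2, 0.6, 33.3, -1], [-0.005, -0.0, 0.003, -47.0, 0.6, 51.0, -1], [-0.005, -0.0, 0.003, -61.9, 0.7, 68.7, -1], [-0.005, -0.0, 0.003, -76.8, 0.7, 86.4, -1], [-0.005, -0.0, 0.003, -91.7, 0.8, 104.1, -1], [-0.005, -0.0, 0.003, -106.5, 0.8, 121.8, -1], [-0.005, -0.0, 0.003, -121.4, 0.9, 139.5, -1],
```

View pics/over2.png

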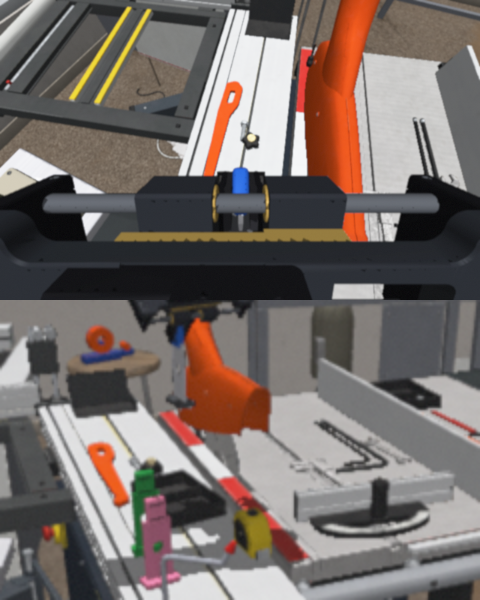

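The gauge is upright over the tray. An orange guard overhangs nearby, so I'll check the clearance to the gripper body before going down.

```bash
python3 - <<'E'
from st import *
pts=[]
for n in('tray1','over','scene0','side0','pre','over_s','elbow'):
    c=pickle.load(open(n+'.pkl','rb'));P=cloud(c);hsv=cv2.cvtColor(c['pixels'],cv2.COLOR_RGB2HSV)
    m=(c['z_map']>0)&(hsv[...,0]<14)&(hsv[...,1]>140)&(P[...,2]>.03)&(P[...,2]<.6)&(P[...,0]>.45)&(P[...,0]<.8)&(P[...,1]>.1)&(P[...,1]<.6)
    pts.append(P[m])
Q=np.vstack(pts)
for z in np.arange(.04,.5,.04):
    q=Q[(Q[:,2]>=z)&(Q[:,2]<z+.04)]
    if len(q):
        for y in np.arange(.15,.5,.05):
            t=q[(q[:,1]>=y)&(q[:,1]<y+.05)]
            if len(t)>5: print(f'z{z:.2f} y{y:.2f} n{len(t)} xmin {np.percentile(t[:,0],1):.3f}',end=' | ')
        print()
# min distance orange points to gripper body box as it descends, for several world yaws and spots
for wy in(24.7,0,-25,-50,60,90):
  for side in(40,):
    M=toolR(wy,0,side)
    for hz in(.2,.13,.062):
        p=np.array([.4446,.2208,hz])-M@K
        L=(Q-p)@M; dx=np.maximum(abs(L[:,0])-.0375,0);dy=np.maximum(abs(L[:,1])-.095,0); dz=np.maximum(np.maximum(L[:,2]+.07,-.22-L[:,2]),0)
        print(wy,hz,'min dist',np.sqrt(dx**2+dy**2+dz**2).min().round(3))
E
```

```text
z0.04 y0.40 n94 xmin 0.494 | z0.04 y0.45 n406 xmin 0.479 | 
z0.08 y0.25 n26 xmin 0.543 | z0.08 y0.30 n388 xmin 0.525 | z0.08 y0.35 n1086 xmin 0.510 | z0.08 y0.40 n1536 xmin 0.495 | z0.08 y0.45 n1682 xmin 0.480 | 
z0.12 y0.25 n650 xmin 0.541 | z0.12 y0.30 n1679 xmin 0.527 | z0.12 y0.35 n2343 xmin 0.512 | z0.12 y0.40 n2520 xmin 0.497 | z0.12 y0.45 n2648 xmin 0.483 | 
z0.16 y0.25 n600 xmin 0.542 | z0.16 y0.30 n2614 xmin 0.530 | z0.16 y0.35 n4739 xmin 0.516 | z0.16 y0.40 n7064 xmin 0.502 | z0.16 y0.45 n7337 xmin 0.491 | 
z0.20 y0.20 n7 xmin 0.464 | z0.20 y0.25 n1270 xmin 0.455 | z0.20 y0.30 n1917 xmin 0.541 | z0.20 y0.35 n4006 xmin 0.531 | z0.20 y0.40 n2213 xmin 0.524 | z0.20 y0.45 n1276 xmin 0.503 | 

z0.28 y0.30 n115 xmin 0.450 | 
z0.32 y0.20 n9 xmin 0.462 | 
z0.36 y0.20 n49 xmin 0.475 | 
z0.40 y0.20 n45 xmin 0.485 | 
24.7 0.2 min dist 0.0
24.7 0.13 min dist 0.013
24.7 0.062 min dist 0.0
0 0.2 min dist 0.0
0 0.13 min dist 0.021
0 0.062 min dist 0.006
-25 0.2 min dist 0.0
-25 0.13 min dist 0.038
-25 0.062 min dist 0.015
-50 0.2 min dist 0.013
-50 0.13 min dist 0.047
-50 0.062 min dist 0.024
60 0.2 min dist 0.0
60 0.13 min dist 0.012
60 0.062 min dist 0.0
90 0.2 min dist 0.0
90 0.13 min dist 0.0
90 0.062 min dist 0.0
```

```bash
python3 - <<'E'
from plan import *
pts=[]
for n in('tray1','scene0','side0'):
    c=pickle.load(open(n+'.pkl','rb'));P=cloud(c);hsv=cv2.cvtColor(c['pixels'],cv2.COLOR_RGB2HSV)
    m=(c['z_map']>0)&(c['z_map']>.25)&(hsv[...,0]<14)&(hsv[...,1]>140)&(P[...,2]>.03)&(P[...,2]<.6)&(P[...,0]>.47)&(P[...,0]<.8)&(P[...,1]>.1)&(P[...,1]<.6)
    pts.append(P[m])
Q=np.vstack(pts); print('near', Q[Q[:,1]<.35][:,0].min(), Q[:,1].min(),Q[:,2].max())
q0=r.read_state()['joint_positions']
a=np.radians(24.73); ex=np.array([np.cos(a),np.sin(a)]);ey=np.array([-np.sin(a),np.cos(a)])
for wy in(24.7,0,-25):
  for tx in(0,-.015):
    M=toolR(wy,0,40); d=[];xy=np.array([.4296,.2544])+tx*ex-.037*ey
    for hz in(.26,.2,.13,.062):
        p=np.array([*xy,hz])-M@K
        L=(Q-p)@M; dx=np.maximum(abs(L[:,0])-.0375,0);dy=np.maximum(abs(L[:,1])-.095,0); dz=np.maximum(np.maximum(L[:,2]+.07,-.25-L[:,2]),0)
        d.append(np.sqrt(dx**2+dy**2+dz**2).min().round(3))
    q,e1,e2=ik(wst([*xy,.062]),wy+20.2,0,40,q0,.02)
    print(wy,tx,xy,d,q.round(2),round(e1,1))
E
```

```text
near 0.5233601316086629 0.24881548073802007 0.2798993062166536
24.7 0 [0.44507868 0.2207933 ] [np.float64(0.137), np.float64(0.083), np.float64(0.038), np.float64(0.017)] [ 0.48  0.43 -0.72  1.86 -0.44  1.15  0.44] 0.0
24.7 -0.015 [0.43145434 0.21451816] [np.float64(0.141), np.float64(0.09), np.float64(0.05), np.float64(0.031)] [ 0.5   0.41 -0.73  1.9  -0.45  1.15  0.46] 0.0
0 0 [0.44507868 0.2207933 ] [np.float64(0.16), np.float64(0.115), np.float64(0.066), np.float64(0.04)] [ 0.57  0.23 -0.73  2.08 -0.7   0.91  0.31] 0.0
0 -0.015 [0.43145434 0.21451816] [np.float64(0.167), np.float64(0.124), np.float64(0.076), np.float64(0.052)] [ 0.59  0.2  -0.74  2.12 -0.73  0.92  0.34] 0.0
-25 0 [0.44507868 0.2207933 ] [np.float64(0.19), np.float64(0.144), np.float64(0.097), np.float64(0.081)] [ 0.59  0.   -0.77  2.29 -1.01  0.67  0.15] 0.0
-25 -0.015 [0.43145434 0.21451816] [np.float64(0.198), np.float64(0.152), np.float64(0.108), np.float64(0.092)] [ 0.6  -0.04 -0.77  2.32 -1.04  0.69  0.18] 0.0
```

At yaw ≈10° and 12 mm nearer the robot, the guard clearance is about 40 mm. Descending there.

```bash
python3 - <<'E'
from st import *
s=r.read_state()
way(s,(wst([.4427,.2235,.26]),44.9,0,40),(wst([.4342,.2158,.15]),30.2,0,40),6)
way(s,(wst([.4342,.2158,.15]),30.2,0,40),(wst([.4342,.2158,.075]),30.2,0,40),6)
E
```

```text
[-0.029, 0.001, 0.03, -9.7, -1.7, 15.6, -1], [-0.056, 0.001, 0.063, -21.9, -3.0, 29.2, -1], [-0.084, 0.001, 0.096, -34.2, -4.3, 42.9, -1], [-0.111, 0.001, 0.129, -46.5, -5.6, 56.5, -1], [-0.138, 0.001, 0.162, -58.8, -6.9, 70.1, -1], [-0.166, 0.001, 0.194, -71.2, -8.3, 83.7, -1], 
[-0.166, 0.001, 0.194, -79.2, -8.2, 93.3, -1], [-0.166, 0.001, 0.194, -87.2, -8.2, 102.8, -1], [-0.166, 0.001, 0.194, -95.3, -8.2, 112.4, -1], [-0.166, 0.001, 0.194, -103.3, -8.1, 122.0, -1], [-0.166, 0.001, 0.194, -111.3, -8.1, 131.6, -1], [-0.166, 0.001, 0.194, -119.3, -8.1, 141.2, -1],
```

>>> apply_moves --pt "-0.029 0.001 0.03 -9.7 -1.7 15.6 -1" --pt "-0.056 0.001 0.063 -21.9 -3 29.2 -1" --pt "-0.084 0.001 0.096 -34.2 -4.3 42.9 -1" --pt "-0.111 0.001 0.129 -46.5 -5.6 56.5 -1" --pt "-0.138 0.001 0.162 -58.8 -6.9 70.1 -1" --pt "-0.166 0.001 0.194 -71.2 -8.3 83.7 -1" --pt "-0.166 0.001 0.194 -79.2 -8.2 93.3 -1" --pt "-0.166 0.001 0.194 -87.2 -8.2 102.8 -1" --pt "-0.166 0.001 0.194 -95.3 -8.2 112.4 -1" --pt "-0.166 0.001 0.194 -103.3 -8.1 122 -1" --pt "-0.166 0.001 0.194 -111.3 -8.1 131.6 -1" --pt "-0.166 0.001 0.194 -119.3 -8.1 141.2 -1" --pt "-0.166 0.001 0.194 -119.3 -8.1 141.2 -1" --pt "-0.166 0.001 0.194 -119.3 -8.1 141.2 -1"

```text
time: 20.8
ee_pos: [0.4337, 0.2261, 0.1271]
eef_rot: [0.605, 0.719, 0.22, -0.262]
ft_force: [-0.5, -0.2, -1.0]
width: 0.0118
grip_force: 30.0
```

```bash
python3 - <<'E'
from st import *
s=r.read_state(); show(s); print(s['joint_positions'].round(2),'hole world',R.from_quat(s['eef_rot']).apply(K)+s['ee_pos'])
a=(wst([.4342,.2158,.0748]),30.2,0,40)
way(s,a,(wst([.4342,.2158,.0628]),30.2,0,40),6)
c=snap(r,'scene','plc');P=cloud(c)
m=(P[...,2]>.024)&(P[...,2]<.036)&(P[...,0]>.34)&(P[...,0]<.53)&(P[...,1]>.14)&(P[...,1]<.38)&(c['pixels'].max(-1)<70); print(m.sum(),cv2.minAreaRect(P[m][:,:2].astype(np.float32)))
E
```

```text
t 20.8 hole(stand mm) [-139.1  343.3   75.2] normal [ 0.866  0.501 -0.001] zg [ 0.001 -0.     1.   ] F [-0.41 -0.31 -0.96] T [-1.004 -0.525 -0.024] grip 29.998546759597957 0.011757570706882037
[ 0.57  0.27 -0.74  2.01 -0.61  1.04  0.37] hole world [0.43466398 0.21498341 0.07520562]
[0.001, -0.001, -0.002, -0.8, -0.4, 2.4, -1], [0.001, -0.001, -0.002, -2.1, -0.4, 4.0, -1], [0.001, -0.001, -0.002, -3.4, -0.4, 5.5, -1], [0.001, -0.001, -0.002, -4.7, -0.4, 7.0, -1], [0.001, -0.001, -0.002, -6.0, -0.4, 8.6, -1], [0.001, -0.001, -0.002, -7.3, -0.4, 10.1, -1], 
109 ((0.4396211504936218, 0.22046390175819397), (0.11490322649478912, 0.10143653303384781), 26.513565063476562)
```

>>> apply_moves --pt "0 0 0 -0.8 0 2.4 -1" --pt "0 0 0 -2.1 0 4 -1" --pt "0 0 0 -3.4 0 5.5 -1" --pt "0 0 0 -4.7 0 7 -1" --pt "0 0 0 -6 0 8.6 -1" --pt "0 0 0 -6 0 8.6 -1"

```text
time: 21.35
ee_pos: [0.4334, 0.2276, 0.1163]
eef_rot: [0.605, 0.719, 0.22, -0.262]
ft_force: [-0.8, 0.6, -2.2]
width: 0.0118
grip_force: 30.0
```

```bash
python3 - <<'E'
from st import *
s=r.read_state(); show(s); print('hole world',R.from_quat(s['eef_rot']).apply(K)+s['ee_pos'],(R.from_quat(s['eef_rot']).inv().apply([0,0,-1])))
E
```

```text
t 21.35 hole(stand mm) [-139.8  344.6   64.4] normal [ 0.865  0.502 -0.   ] zg [ 0.001 -0.     1.   ] F [-0.93  0.25 -2.21] T [-0.995 -0.468  0.039] grip 29.998321258462965 0.011776498539175263
hole world [0.43448146 0.21645352 0.06440134] [-6.43301311e-01  3.73139265e-04  7.65613012e-01]
```

Not touching yet. Descending at about 0.5 mm per row.

>>> apply_moves --pt "0 0 0 -0.3 0 0.4 -1" --pt "0 0 0 -0.6 0 0.8 -1" --pt "0 0 0 -1 0 1.2 -1" --pt "0 0 0 -1.3 0 1.6 -1" --pt "0 0 0 -1.3 0 1.6 -1" --pt "0 0 0 -1.3 0 1.6 -1"

```text
time: 21.85
ee_pos: [0.4338, 0.228, 0.1151]
eef_rot: [0.604, 0.719, 0.221, -0.262]
ft_force: [-1.1, 0.5, 5.7]
width: 0.0116
grip_force: 30.0
```

```bash
python3 - <<'E'
from st import *
s=r.read_state(); show(s); print('hole world',R.from_quat(s['eef_rot']).apply(K)+s['ee_pos'])
E
```

```text
t 21.85 hole(stand mm) [-139.5  345.2   63.2] normal [0.865 0.502 0.001] zg [ 0.    -0.001  1.   ] F [-1.21  0.13  5.73] T [-0.33   0.226  0.151] grip 30.006152498535812 0.011591652412955069
hole world [0.43491832 0.21690832 0.06323841]
```

The foot is on the floor with about 8 N. I'll ease up slightly, open, and withdraw along the fingers.

>>> apply_moves --pt "0 0 0 0.4 0 -0.5 -1" --pt "0 0 0 0.4 0 -0.5 -1" --pt "0 0 0 0.4 0 -0.5 -0.65" --pt "0 0 0 0.4 0 -0.5 -0.6" --pt "0 0 0 0.4 0 -0.5 -0.4" --pt "0 0 0 0.4 0 -0.5 -0.2" --pt "0 0 0 0.4 0 -0.5 0" --pt "0 0 0 0.4 0 -0.5 0" --pt "0 0 0 0.4 0 -0.5 0" --pt "0 0 0 0.4 0 -0.5 0" --force 10

```text
time: 22.68
ee_pos: [0.4336, 0.2276, 0.1152]
eef_rot: [0.604, 0.719, 0.22, -0.262]
ft_force: [0.8, -0.3, 0.2]
width: 0.0418
grip_force: 0.0
```

```bash
python3 - <<'E'
from st import *
s=r.read_state(); print(s['time'],s['width'],s['ft_force'],s['ee_pos'])
E
```

```text
22.6833 0.04178022620139555 [ 0.76017076 -0.3405091   0.23358981] [0.43364327 0.22763112 0.11521649]
```

>>> apply_moves --pt "0 0 0 0 0 -10 0" --pt "0 0 0 0 0 -25 0" --pt "0 0 0 0 0 -50 0" --pt "0 0 0 0 0 -80 0" --pt "0 0 0 0 0 -110 0" --pt "0 0 0 0 0 -130 0" --pt "0 0 0 0 0 -130 0" --pt "0 0 0 0 0 -130 0"

```text
time: 23.35
ee_pos: [0.4487, 0.1444, 0.2155]
eef_rot: [0.605, 0.719, 0.221, -0.261]
ft_force: [0.4, 0.6, -0.3]
width: 0.0436
grip_force: 0.0
```

```bash
python3 - <<'E'
from st import *
s=r.read_state(); print(s['time'],s['ft_force'],s['ee_pos'])
ims=[]
for n in('wrist','side'):
    c=snap(r,n,'end_'+n);P=cloud(c);hsv=cv2.cvtColor(c['pixels'],cv2.COLOR_RGB2HSV);H,S,V=[hsv[...,i].astype(int) for i in range(3)]
    m=(H>105)&(H<130)&(S>100)&(np.hypot(P[...,0]-.435,P[...,1]-.216)<.06)&(c['z_map']>0)&(P[...,2]<.17)&(P[...,2]>.09); q=P[m]; print(n,m.sum(),np.percentile(q,2,0).round(3),np.percentile(q,98,0).round(3))
    t=q[q[:,2]>q[:,2].max()-.006]; print(cv2.minAreaRect(t[:,:2].astype(np.float32)),np.median(t[:,2]))
    d=(P[...,2]>.024)&(P[...,2]<.036)&(P[...,0]>.34)&(P[...,0]<.53)&(P[...,1]>.14)&(P[...,1]<.38)&(c['pixels'].max(-1)<80); print(d.sum(),cv2.minAreaRect(P[d][:,:2].astype(np.float32)))
    ims.append(c['pixels'] if n=='wrist' else cv2.resize(c['pixels'][140:240,220:380],(640,400)))
cv2.imwrite('pics/end2.png',cv2.resize(np.vstack(ims),(480,600))[...,::-1])
E
```

```text
23.35 [ 0.35999605  0.58224387 -0.30974661] [0.44868775 0.14440716 0.21545098]
wrist 464 [0.429 0.203 0.108] [0.443 0.23  0.143]
((0.4355078637599945, 0.2172943651676178), (0.011044943705201149, 0.029730174690485), 9.759310722351074) 0.14142819266302478
275 ((0.42970511317253113, 0.2533053457736969), (0.10625354945659637, 0.16881932318210602), 24.707469940185547)
side 43 [0.432 0.2   0.109] [0.443 0.229 0.144]
((0.4357268512248993, 0.21765199303627014), (0.008033945225179195, 0.03232036530971527), 17.180965423583984) 0.14207567845400562
106 ((0.43169930577278137, 0.25366050004959106), (0.11134837567806244, 0.17954106628894806), 24.976259231567383)
```

View pics/end2.png

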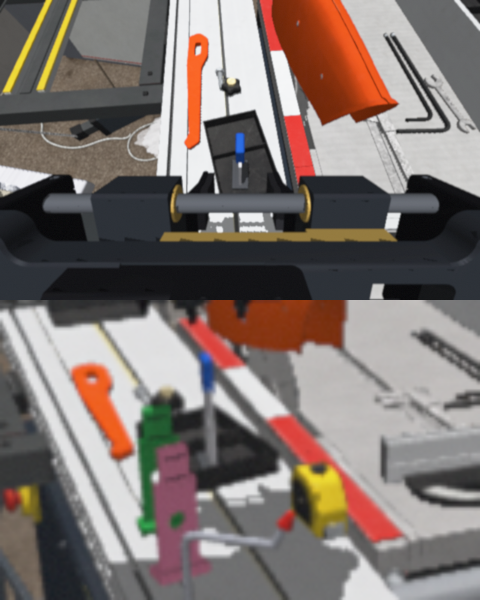

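The gauge stands upright in the larger compartment, with its handle top at z ≈ 0.142 and centred near (0.4355,0.217). The tray lies flat and hasn't moved, and the gripper is clear. Handing in.

```bash
python3 -c "
from bench import r
print(r.close_job())"
```

```text
the job is handed in; nothing more can be done
None
```

The gauge came off the barbed hook with almost no load and now stands released and upright in the tray's larger compartment; I handed the job in at about 23 s, but the hand-in returned no verdict.

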